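# Put the washed chopper back together

### The job

The chopper's washed parts have been put on the worktop. Push every loose knob onto a spindle of its own, its pointer over the spindle's flat, until it snaps fully home, and turn each fitted knob clockwise right to off, its pointer at the mark on the front edge of the base. Only when all of them are at off, lower the lid into the collar through the notches and twist it clockwise by its handle until it is locked tight against the stop; leave the other things where they stand.

Things in the scene. Friction and masses are not known exactly. Their poses are not given: they have to be found in the camera images.
- knob_1_mid (a point): loose black knob: bar 24 mm wide (y), 46 long (x), 38 high on a round skirt 52 mm across, 4 thick; upright, 100 g. Point on its axis, 19 mm above the underside, z up. Pointed end with white line at -x. D-bore in the underside on the axis, 29 mm deep, 17.2 across, its flat on the pointer's side, 2.9 mm from the axis. May be absent
- knob_2_mid (a point): second knob, exactly like knob_1 (any knob fits any spindle); same point and axes. May be absent
- knob_3_mid (a point): third knob, exactly like knob_1; same point and axes. May be absent
- spindle_1_tip (a point): tip of the left of three upright steel D-spindles on the base, 85 mm apart. Point on the axis, 27 mm above the base's top, 67 above the worktop; it turns with the spindle, z up. Flat of the D at its -x, 2.5 mm from the axis (round side 8). A knob goes on only with its x axis along this x (within 7 degrees): pointer over the flat
- spindle_2_tip (a point): same point of the middle spindle. Spring catches on each spindle resist the knob (about 11, at most 16 N down) from when its underside is 20 mm above the base's top, and snap in at about 4 mm; fully home the skirt lies on the base's top and the knob's point is 8 mm below this point. It takes about as much to pull off
- spindle_3_tip (a point): same point of the right-hand spindle, like the other two
- lid_handle (a point): loose lid, 120 g: grey plate 86 mm across, 8 thick, with two rim tabs at +x and -x (14 mm wide, 5 thick, ends 108 mm apart, flush with the underside); on top a black bar handle along x, 70 long, 16 wide, its top 44 mm above the underside. Point: handle's middle, on the axis, 26 mm above the underside; z up. Half a turn makes no difference
- collar_center (a point): centre of the bayonet collar on the base (122 mm outside, 98 between lugs, rim 18 mm above the base's top), on top of its sprung seal, 48 mm above the worktop. Axes as the base's: x to the back, y left along the spindle row. Two opposite entry notches (dark marks on the rim, 8 degrees of play) lie on the line 22.6 degrees clockwise of x from above
- chopper_base: white base 220 x 260 mm, top 40 mm above the worktop, fixed; origin under its centre, x to its back. Spindles 76 mm in front of the centre, collar 42 behind. Lid with tabs in the notches rests on the seal, handle point 26 mm above the collar's; 67 degrees clockwise on (0.1 to 0.3 Nm) is a stop: handle parallel to y, lid pressed about 2 mm down, held by friction
- spindle_1 (a joint): angle of the left spindle in rad, growing anticlockwise seen from above; 0 is off, a hard stop, its flat facing the dark mark on the base's front edge; upper stop at 2.2. A fitted knob has about 0.15 rad of play. Held by friction of about 0.06 Nm
- spindle_2 (a joint): angle of the middle spindle in rad, growing anticlockwise seen from above; 0 is off, a hard stop, its flat facing the dark mark on the base's front edge; upper stop at 2.2. A fitted knob has about 0.15 rad of play. Held by friction of about 0.06 Nm
- spindle_3 (a joint): angle of the right-hand spindle in rad, growing anticlockwise seen from above; 0 is off, a hard stop, its flat facing the dark mark on the base's front edge; upper stop at 2.2. A fitted knob has about 0.15 rad of play. Held by friction of about 0.06 Nm
- salt_shaker: salt shaker, 44 mm across, 90 mm high, bystander; origin at its foot
- balm_tin: low round tin, 90 mm across, 32 mm high, bystander; origin at its foot
- steel_cup: small steel cup, 70 mm across, 62 mm high, bystander; origin at its foot
Things that resemble listed ones, but are neither listed nor needed, are in the scene too. Leave any orange or purple look-alike of the part that bears knob_2_mid alone.

How it is judged (in metres and radians):
On the way, in this order (a step that is already met when the one before it is completed fails the run):
1. every loose knob is fully home on a spindle of its own and turned to off (((z of knob_1_mid in the frame of spindle_1_tip below -0.006 m and horizontal distance between knob_1_mid and spindle_1_tip below 0.004 m and angle between the x axis of knob_1_mid and the x axis of spindle_1_tip, either way round below 0.3 rad and angle between knob_1_mid's own z axis and vertical below 0.12 rad and value of joint spindle_1 below 0.2 rad) or (z of knob_1_mid in the frame of spindle_2_tip below -0.006 m and horizontal distance between knob_1_mid and spindle_2_tip below 0.004 m and angle between the x axis of knob_1_mid and the x axis of spindle_2_tip, either way round below 0.3 rad and angle between knob_1_mid's own z axis and vertical below 0.12 rad and value of joint spindle_2 below 0.2 rad) or (z of knob_1_mid in the frame of spindle_3_tip below -0.006 m and horizontal distance between knob_1_mid and spindle_3_tip below 0.004 m and angle between the x axis of knob_1_mid and the x axis of spindle_3_tip, either way round below 0.3 rad and angle between knob_1_mid's own z axis and vertical below 0.12 rad and value of joint spindle_3 below 0.2 rad)) and ((z of knob_2_mid in the frame of spindle_1_tip below -0.006 m and horizontal distance between knob_2_mid and spindle_1_tip below 0.004 m and angle between the x axis of knob_2_mid and the x axis of spindle_1_tip, either way round below 0.3 rad and angle between knob_2_mid's own z axis and vertical below 0.12 rad and value of joint spindle_1 below 0.2 rad) or (z of knob_2_mid in the frame of spindle_2_tip below -0.006 m and horizontal distance between knob_2_mid and spindle_2_tip below 0.004 m and angle between the x axis of knob_2_mid and the x axis of spindle_2_tip, either way round below 0.3 rad and angle between knob_2_mid's own z axis and vertical below 0.12 rad and value of joint spindle_2 below 0.2 rad) or (z of knob_2_mid in the frame of spindle_3_tip below -0.006 m and horizontal distance between knob_2_mid and spindle_3_tip below 0.004 m and angle between the x axis of knob_2_mid and the x axis of spindle_3_tip, either way round below 0.3 rad and angle between knob_2_mid's own z axis and vertical below 0.12 rad and value of joint spindle_3 below 0.2 rad)) and ((z of knob_3_mid in the frame of spindle_1_tip below -0.006 m and horizontal distance between knob_3_mid and spindle_1_tip below 0.004 m and angle between the x axis of knob_3_mid and the x axis of spindle_1_tip, either way round below 0.3 rad and angle between knob_3_mid's own z axis and vertical below 0.12 rad and value of joint spindle_1 below 0.2 rad) or (z of knob_3_mid in the frame of spindle_2_tip below -0.006 m and horizontal distance between knob_3_mid and spindle_2_tip below 0.004 m and angle between the x axis of knob_3_mid and the x axis of spindle_2_tip, either way round below 0.3 rad and angle between knob_3_mid's own z axis and vertical below 0.12 rad and value of joint spindle_2 below 0.2 rad) or (z of knob_3_mid in the frame of spindle_3_tip below -0.006 m and horizontal distance between knob_3_mid and spindle_3_tip below 0.004 m and angle between the x axis of knob_3_mid and the x axis of spindle_3_tip, either way round below 0.3 rad and angle between knob_3_mid's own z axis and vertical below 0.12 rad and value of joint spindle_3 below 0.2 rad))), for 0.3 s.
2. then the lid is locked tight in the collar (horizontal distance between lid_handle and collar_center below 0.005 m and z of lid_handle in the frame of collar_center below 0.025 m and angle between the x axis of lid_handle and the y axis of collar_center, either way round below 0.12 rad and angle between lid_handle's own z axis and vertical below 0.06 rad), for 0.3 s.
At the end, for the whole second after the job is handed in: every knob is on a spindle: aligned within 0.3 rad, skirt within 2 mm of the base's top, 4 mm of the axis, upright, spindle within 0.2 rad of off; the lid is within 5 mm of the collar's axis, level, handle within 0.12 rad of parallel to the spindle row, pressed 1 mm into the seal (all of step 1 and all of step 2); the robot touches nothing.
It fails at once if the salt shaker is shifted by more than 3 cm or knocked over (distance of salt_shaker from where it was at the start of the episode above 0.03 m or angle between salt_shaker's own z axis and vertical above 0.5 rad).
It fails at once if the balm tin is shifted by more than 3 cm or knocked over (distance of balm_tin from where it was at the start of the episode above 0.03 m or angle between balm_tin's own z axis and vertical above 0.5 rad).
It fails at once if the steel cup is shifted by more than 3 cm or knocked over (distance of steel_cup from where it was at the start of the episode above 0.03 m or angle between steel_cup's own z axis and vertical above 0.5 rad).
Of knob_1, knob_2, knob_3 only 2 to 3 are there at a start; the rules pass over those that are not, and their reading is None.
At some moment in a run one of knob_1, knob_2, knob_3, lid may be knocked a few centimetres aside while the robot is not near it.
It also fails if it takes over 210 s, if anything falls off the work surface, if the arm or the gripper's body presses on something with over 40 N, if the wrist force passes 120 N, or if a joint passes its speed limit or range.

### The arm

A 7-joint arm with a two-finger parallel gripper is mounted at the origin on a cart in front of the work surface, level with it; the furniture and walls round the work are solid. World frame = base frame: x ahead of the robot, y to its left, z up, the work surface at z = 0. Lengths are in mm, angles in rad, forces in N, time in s.
With the tool pointing down it reaches from about 350 to 900 mm from the base axis. Payload 7.2 kg.
Tool frame: the origin (TCP) lies between the finger pads; the fingertips stand 17 mm ahead of it and the grasp point (between the pads) lies 2 mm behind it; z points along the fingers, y is the direction in which the jaws open and shut (so a half turn about z gives the same grasp; the last joint's range is limited). The gripper opens to 88 mm and grips with 3 to 60 N. Pads are 20 mm wide; open, the fingers measure 115 mm over their backs; the gripper's body (75 mm by 178 mm) begins 61 mm behind the grasp point.
Start: joints at [-1.2, 0.411, -0.013, 1.596, 0.006, 1.134, -0.082], TCP at [265.543, 565.788, 217.053] pointing down, gripper open.
Joint ranges: [-2.95, 2.95], [-0.29, 1.99], [-1.47, 1.44], [0.14, 2.54], [-1.03, 4.17], [0.13, 1.85], [-2.86, 2.86]. Speed limits (rad/s): [2.39, 2.39, 3.01, 3.01, 3.14, 3.14, 3.14].

### API

Orientations are given as a unit quaternion [w, x, y, z].
In Python, from workcell import ctrl gives the robot as it stands. The module is installed in compiled form; this text tells all that it offers.
- The arm moves only by the tool apply_moves, never from a script. Its arguments are lists of equal length, an entry for each row: "gripper": the closure, from 0 (fully open) to 1 (shut); "offset": the shift along the world's x, y, z in m, a list of three; "yaw": the turn about the world's z in rad. In form: {"gripper": [gripper, ...], "offset": [[x, y, z], ...], "yaw": [yaw, ...]}. A call has 1 to 20 rows; each row shifts and turns the commanded pose from where the row before left it; what a row does not reach is not made up. A row lasts 1/12 s, in which the tool goes at most 41.7 mm and 7.16 degrees, less where a joint would pass 70% of its speed; a pose out of reach is approached as far as the arm can. A call with a gripper value outside its range is refused whole. The fingers move at their own pace and stop on an object; the grip force is fixed at half the most. Time passes only in rows, so rows that do not move let the fingers close. It gives the time, the measured TCP pose, the force and the opening at its end, in the units of the state.
- ctrl.observe(): the state, without advancing time (a new reading comes with each control period).
- ctrl.grab_frame(name): name is "side" or "top"; returns a dict with "img" (420x560x3 uint8, red, green, blue), "K" (3x3 intrinsics, pixels), "R" (3x3) and "t" (3): a world point X has camera coordinates R X + t. Camera axes: x right, y down, z forward; pixel columns grow to the right and rows downward; lengths in mm; the calibration is good to about 2 mm. A picture is of the moment at which its call begins. There is no depth.
- ctrl.job_done(): hands the job in, once; it reports no verdict.
The state is a dict: "time": time; "joint_positions": joint angles; "joint_velocities": joint speeds; "joint_efforts": joint torques, N m; "eef_pos": TCP position; "tool_rot": TCP orientation; "ft_force": force on the tool from outside, world axes, zero at the start; "wrist_torque": the same for the moment, N m; "opening": finger opening in mm.
Only numpy, scipy, OpenCV 4.12 (cv2) and the standard library are available. Lean on these libraries where they do the work, as an engineer would, in place of code of your own. Each camera call takes 0.05 s, during which the arm holds its last target. There are 200 camera calls.

## Working session

There is one attempt and no reset: what is moved stays moved. The work goes in short steps, Python scripts to look and compute and a tool call to move; the robot and the scene stay as the last step left them, time stands still between calls to the robot, and variables do not carry over. Pictures are saved under pics/ and viewed, about 12 in all and at most 16, crops included, and the job is handed in when it is done.

Besides the shell and the picture viewer there is one more tool, called after "Call:" as name([rows], argument=value, ...), one row to a line, values as JSON. apply_moves: Moves the arm, as the interface text tells. Its arguments: {"type":"object","properties":{"gripper":{"type":"array","items":{"type":"number"}},"offset":{"type":"array","items":{"type":"array","items":{"type":"number"}}},"yaw":{"type":"array","items":{"type":"number"}}},"required":["gripper","offset","yaw"]}

```bash
mkdir -p pics; cat > h.py <<'E'
import numpy as np, cv2, json
from workcell import ctrl
def grab(name,save):
    f=ctrl.grab_frame(name); np.savez('pics/'+save+'.npz',**{k:np.array(f[k]) for k in('img','K','R','t')})
    cv2.imwrite('pics/'+save+'.png',f['img'][:,:,::-1]); return f
def load(s): return dict(np.load('pics/'+s+'.npz'))
def ray(f,uv,z):
    R,t=np.array(f['R']),np.array(f['t']).ravel(); d=R.T@np.linalg.inv(f['K'])@np.array([uv[0],uv[1],1.]); c=-R.T@t
    return c+d*(z-c[2])/d[2]
def proj(f,X):
    p=np.array(f['K'])@(np.array(f['R'])@np.array(X,float)+np.array(f['t']).ravel()); return p[:2]/p[2]
E
python3 - <<'E'
from h import *
for n in('top','side'):
    f=grab(n,n+'0'); print(n,f['K'],f['R'],f['t'], -np.array(f['R']).T@np.array(f['t']).ravel())
s=ctrl.observe(); print(s['time'],s['eef_pos'],s['tool_rot'],s['opening'],s['ft_force'])
E
```

```text
top [[517.60197463   0.         274.97045767]
 [  0.         517.60197463 210.64372248]
 [  0.           0.           1.        ]] [[-0.14460598 -0.98948869 -0.00111937]
 [-0.9536337   0.13966765 -0.2666003 ]
 [ 0.26395432 -0.03748453 -0.96380653]] [ 120.66846811  564.82349815 1577.98834818] [ 139.56725347   99.66267158 1671.59266088]
side [[506.84574002   0.         278.58262522]
 [  0.         506.84574002 206.7776394 ]
 [  0.           0.           1.        ]] [[ 0.07523315 -0.99701049 -0.01760826]
 [-0.75816592 -0.04572249 -0.65045667]
 [ 0.64770703  0.06228589 -0.75933923]] [   6.5277105   493.48817824 1189.34409193] [-396.69171404  -45.0076464  1224.22324674]
0.1 [265.3897901  565.36571656 216.32907323] [-1.00176313e-04  2.17634100e-01  9.76030186e-01 -6.81547941e-04] 87.57044598771081 [-0.78625555 -0.49917277 -0.97106558]
```

View pics/top0.png

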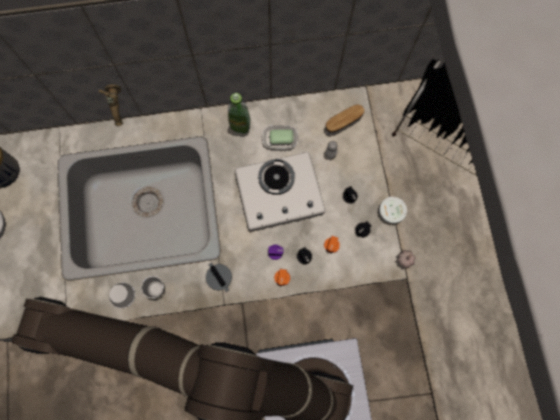

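View pics/side0.png

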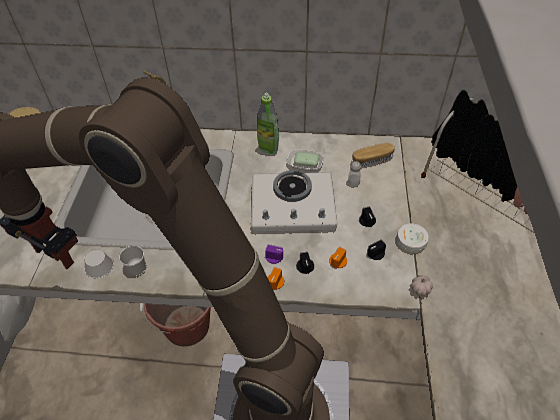

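The top view shows a white base around (280,190) with the collar at (276,177). Black knobs are at (350,194), (363,229) and (305,256). Orange look-alikes are at (332,244) and (283,277), and a purple one at (275,252). The grey lid is at (219,277). In the side view the lid is hidden by the arm, and the black knobs are at (367,216), (376,250) and (305,263). I'll enlarge both views.

```bash
python3 - <<'E'
from h import *
a=load('top0')['img'][150:300,195:395]; b=load('side0')['img'][160:300,240:440]
cv2.imwrite('pics/ctop.png',cv2.resize(a,(800,600),interpolation=cv2.INTER_CUBIC)[:,:,::-1])
cv2.imwrite('pics/cside.png',cv2.resize(b,(800,560),interpolation=cv2.INTER_CUBIC)[:,:,::-1])
E
```

```text
(no output)
```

View pics/ctop.png

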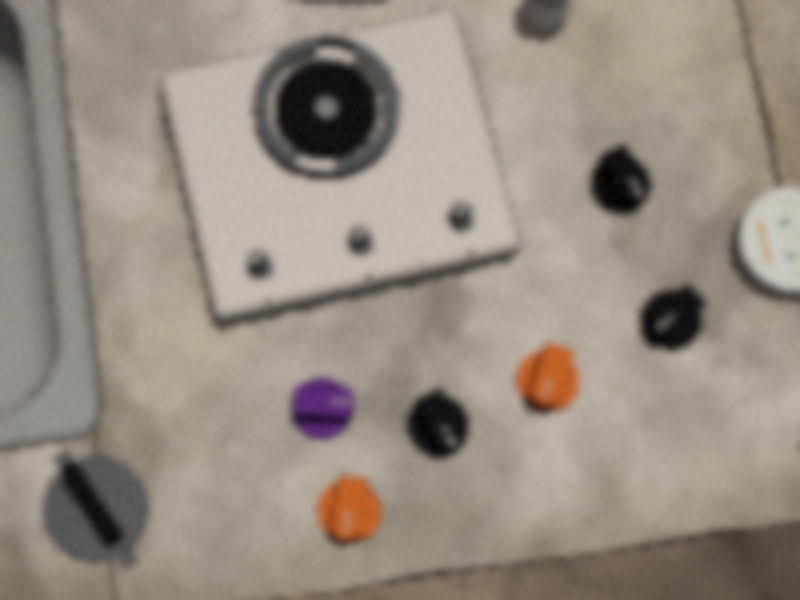

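View pics/cside.png

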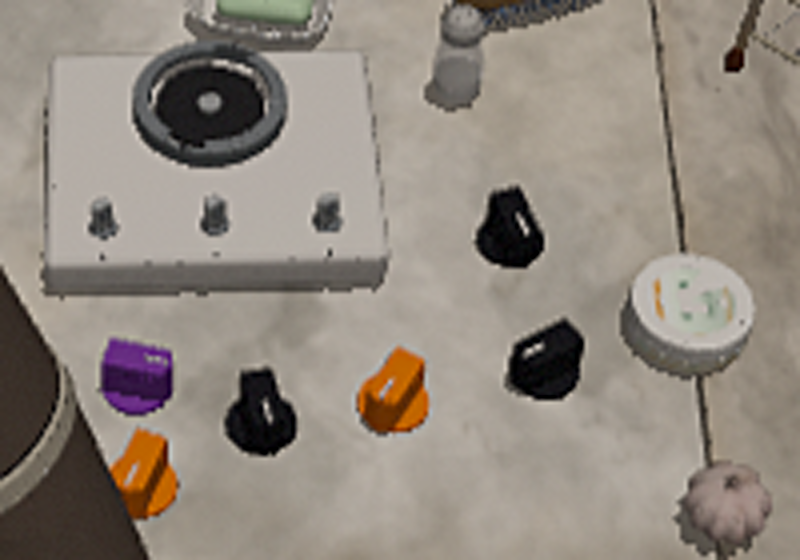

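The top crop shows three black knobs at full-image pixels A (350,195), B (362,229) and C (304,255), each with a white line on its pointed end. The two orange and one purple are look-alikes to leave alone. The lid is at (219,277) with its handle running upper-left to lower-right. The spindles are at about (259,216), (285,210) and (310,204). Next I'll measure these points.

```bash
python3 - <<'E'
from h import *
T,S=load('top0'),load('side0')
def zoom(f,u,v,r=9,k=14):
    return cv2.resize(f['img'][v-r:v+r,u-r:u+r],None,fx=k,fy=k,interpolation=cv2.INTER_CUBIC)[:,:,::-1]
st=[(259,216),(285,210),(310,204)]; ss=[(265,214),(293,213),(322,213)]
cv2.imwrite('pics/sp.png',np.vstack([np.hstack([zoom(T,*p) for p in st]),np.hstack([zoom(S,*p) for p in ss])]))
def tri(ut,us):
    A=[];b=[]
    for f,uv in((T,ut),(S,us)):
        P=f['K']@np.hstack([f['R'],f['t'].reshape(3,1)])
        for i in(0,1): r=uv[i]*P[2]-P[i]; A.append(r[:3]); b.append(-r[3])
    return np.linalg.lstsq(np.array(A),np.array(b),rcond=None)[0]
# black knobs
for nm,f,box,tops in(('top',T,(235,165,385,295),[(350,194),(362,229),(304,255)]),('side',S,(240,190,400,285),[(367,216),(376,250),(305,263)])):
    img=f['img'].astype(int); sat=img.max(2)-img.min(2)
    m=((img.max(2)<75)).astype(np.uint8)
    n,lab,stt,cen=cv2.connectedComponentsWithStats(m,connectivity=4)
    for p in tops:
        ids=[i for i in range(1,n) if np.hypot(*(cen[i]-p))<14 and stt[i,4]>40]
        for i in ids:
            mm=(lab==i).astype(np.uint8); cs,_=cv2.findContours(mm,cv2.RETR_EXTERNAL,cv2.CHAIN_APPROX_NONE)
            c=cs[0]; hull=np.zeros_like(mm); cv2.drawContours(hull,[c],-1,1,-1)
            w=(img.max(2)*hull); w[cv2.dilate(1-hull,np.ones((3,3)))>0]=0
            ys,xs=np.where(w>100); wl=w[ys,xs]
            lc=(np.average(xs,weights=wl),np.average(ys,weights=wl)) if len(xs) else None
            ex=np.array([ray(f,q[0],2) for q in c]) 
            print(nm,p,'bbox',stt[i],'cen',cen[i].round(1),'ground',ray(f,cen[i],12).round(1),'line',None if lc is None else np.round(lc,1),None if lc is None else ray(f,lc,38).round(1))
E
```

```text
top (350, 194) bbox [343 187  14  16 167] cen [349.5 195.1] ground [ 611.5 -220.    12. ] line None None
top (362, 229) bbox [355 222  16  15 176] cen [362.6 229.1] ground [ 489.8 -241.5   12. ] line None None
top (304, 255) bbox [297 248  15  16 178] cen [303.9 255.7] ground [430.1 -35.9  12. ] line None None
side (367, 216) bbox [359 207  17  20 235] cen [366.8 217.5] ground [ 610.3 -220.4   12. ] line [370.2 215.5] [ 597. -227.   38.]
side (376, 250) bbox [367 240  19  20 271] cen [376.5 250.4] ground [ 487.4 -243.9   12. ] line [372.8 246.9] [ 480.1 -229.7   38. ]
side (305, 263) bbox [296 252  18  22 265] cen [304.6 263.6] ground [427.8 -36.4  12. ] line [306.4 262.5] [414.1 -41.4  38. ]
```

View pics/sp.png

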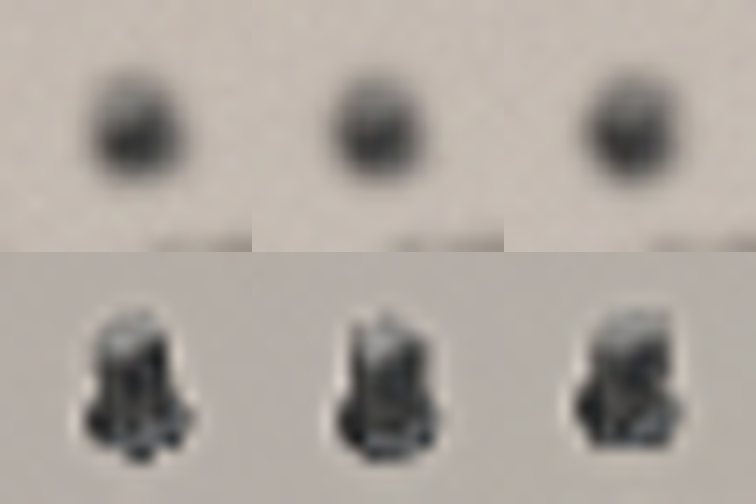

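The zooms show the spindles as D shapes with the flats unreadable. I'll find the flats by gripping each spindle, since the opening is 10.5 mm across the flat and 16 mm otherwise. Next I measure the base and the lid.

```bash
python3 - <<'E'
from h import *
T,S=load('top0'),load('side0')
# base top face: light, unsaturated
for nm,f,seed in(('top',T,(290,195)),('side',S,(280,200))):
    img=cv2.GaussianBlur(f['img'],(3,3),0).astype(int)
    mx,mn=img.max(2),img.min(2); print(nm,img[seed[1],seed[0]], img[seed[1]+ (60 if nm=='top' else 40),seed[0]+40])
    ff=f['img'].copy(); msk=np.zeros((422,562),np.uint8)
    cv2.floodFill(ff,msk,seed,255,(7,7,7),(7,7,7),cv2.FLOODFILL_MASK_ONLY|cv2.FLOODFILL_FIXED_RANGE*0|8)
    m=msk[1:-1,1:-1]; m=cv2.morphologyEx(m,cv2.MORPH_OPEN,np.ones((5,5)))
    c=max(cv2.findContours(m,cv2.RETR_EXTERNAL,cv2.CHAIN_APPROX_NONE)[0],key=cv2.contourArea)
    h=cv2.convexHull(c); pts=np.array([ray(f,p[0],40)[:2] for p in h],np.float32)
    r=cv2.minAreaRect(pts); print(nm,'rect',r, cv2.boundingRect(c)); 
    # spindles: dark pixel blobs
    x0,y0,w,hh=cv2.boundingRect(c); g=cv2.GaussianBlur(f['img'],(1,1),0).max(2).astype(float)
    for p in ([(259,216),(285,210),(310,204)] if nm=='top' else [(265,214),(293,213),(322,213)]):
        w=g[p[1]-8:p[1]+8,p[0]-8:p[0]+8]; d=np.clip(np.median(w)-25-w,0,None)
        d=(d>0)*1.; yy,xx=np.mgrid[-8:8,-8:8]; u=(p[0]+(d*xx).sum()/d.sum(),p[1]+(d*yy).sum()/d.sum())
        print(' spindle',np.round(u,2),ray(f,u,53).round(1),d.sum())
# lid in top
img=T['img'].astype(int); hsv=cv2.cvtColor(T['img'],cv2.COLOR_RGB2HSV)
w=img[262:294,204:236]; print(w[16,4],w[16,24],img[277,219],img[300,240])
m=((img[:,:,0]<110)&(abs(img[:,:,0]-img[:,:,2])<22)).astype(np.uint8); sub=np.zeros_like(m); sub[262:296,203:236]=m[262:296,203:236]
sub=cv2.morphologyEx(sub,cv2.MORPH_OPEN,np.ones((5,5)))
c=max(cv2.findContours(sub,cv2.RETR_EXTERNAL,cv2.CHAIN_APPROX_NONE)[0],key=cv2.contourArea)
pts=np.array([ray(T,p[0],8)[:2] for p in c],np.float32); print('lid circle',cv2.minEnclosingCircle(pts),pts.mean(0),cv2.boundingRect(c), cv2.fitEllipse(pts))
bm=np.zeros_like(m); bm[262:296,203:236]=(img.max(2)<45)[262:296,203:236]
c=max(cv2.findContours(bm,cv2.RETR_EXTERNAL,cv2.CHAIN_APPROX_NONE)[0],key=cv2.contourArea)
pts=np.array([ray(T,p[0],44)[:2] for p in c],np.float32); print('handle',cv2.minAreaRect(pts),np.round(cv2.fitLine(pts,2,0,.01,.01).ravel(),3))
E
```

```text
top [196 186 178] [180 169 157]
top rect ((416.75482177734375, 141.08074951171875), (1574.3443603515625, 1143.66796875), 89.95217895507812) (0, 80, 541, 340)
 spindle [259.29 215.88] [572.8  89.5  53. ] 52.0
 spindle [284.49 209.86] [581.    5.8  53. ] 51.0
 spindle [309.7  203.87] [589.1 -78.5  53. ] 54.0
side [182 174 167] [159 152 141]
side rect ((623.8225708007812, -55.746124267578125), (673.197509765625, 570.7344360351562), 0.0699492022395134) (226, 131, 193, 177)
 spindle [265.25 214.58] [569.1  88.8  53. ] 57.0
 spindle [293.18 213.78] [577.3   5.2  53. ] 60.0
 spindle [321.37 213.12] [585.1 -79.2  53. ] 59.0
[86 88 88] [87 87 88] [13 14 15] [145 134 118]
lid circle ((402.36737060546875, 247.13665771484375), 48.09557342529297) [402.54205 246.9586 ] (206, 264, 26, 26) ((402.89459228515625, 246.8385467529297), (78.7365951538086, 85.8253173828125), 110.51200103759766)
handle ((401.2158203125, 247.5644073486328), (70.2282485961914, 14.627315521240234), 25.48696517944336) [  0.902   0.431 401.039 247.289]
```

All checks agree:
- **Spindles:** about (571,89), (579,5.5) and (587,-79). The spacing is 84.8 mm (85 given), so base yaw is about 0.095.
- **Collar:** about (696.5,17).
- **Lid:** (401.5,247), with the handle at 25.5° and measured 70 x 15 mm.

I'll go above spindle 1 with the jaws along base x.

Call:
apply_moves([
  [0.019,-0.0298,0],
  [0.019,-0.0298,0],
  [0.019,-0.0298,0],
  [0.019,-0.0298,0],
  [0.019,-0.0298,0],
  [0.019,-0.0298,0],
  [0.019,-0.0298,0],
  [0.019,-0.0298,0],
  [0.019,-0.0298,0],
  [0.019,-0.0298,0],
  [0.019,-0.0298,0],
  [0.019,-0.0298,0],
  [0.019,-0.0298,0],
  [0.019,-0.0298,0],
  [0.019,-0.0298,0],
  [0.019,-0.0298,0],
  [0,0,0],
  [0,0,0],
], gripper=[0.5,0.5,0.5,0.5,0.5,0.5,0.5,0.5,0.5,0.5,0.5,0.5,0.5,0.5,0.5,0.5,0.5,0.5], yaw=[-0.065,-0.065,-0.065,-0.065,-0.065,-0.065,-0.065,-0.065,-0.065,-0.065,-0.065,-0.065,-0.065,-0.065,-0.065,-0.065,0,0])

```text
time: 1.6
eef_pos: [570.0, 86.6, 216.6]
tool_rot: [0.0, 0.675, 0.737, -0.001]
ft_force: [0.0, 0.8, 0.1]
opening: 43.7
```

Call:
apply_moves([
  [0.001,0.0024,-0.036],
  [0,0,-0.036],
  [0,0,-0.036],
  [0,0,-0.036],
  [0,0,0],
  [0,0,0],
  [0,0,0],
  [0,0,0],
  [0,0,0],
  [0,0,0],
  [0,0,0],
  [0,0,0],
], gripper=[0.5,0.5,0.5,0.5,0.5,0.7,0.8,0.9,1,1,1,1], yaw=[0.01,0,0,0,0,0,0,0,0,0,0,0])

```text
time: 2.6
eef_pos: [570.9, 91.5, 73.8]
tool_rot: [0.0, 0.67, 0.742, 0.001]
ft_force: [0.4, -0.3, -0.1]
opening: 2.2
```

```bash
cat >> h.py <<'E'
def st():
    s=ctrl.observe(); w,x,y,z=s['tool_rot']; n=np.array([x,y])
    print('t',round(s['time'],2),'pos',np.round(s['eef_pos'],2),'jaw deg',round(np.degrees(np.arctan2(2*y*y-1+2*w*w,2*(x*y-w*z))),2),'F',np.round(s['ft_force'],2),'M',np.round(s['wrist_torque'],3),'open',round(s['opening'],2),'q7',round(s['joint_positions'][6],2))
E
python3 -c "from h import *; st()"
```

```text
t 2.6 pos [570.87  91.53  73.8 ] jaw deg 5.85 F [ 0.37 -0.25 -0.13] M [-0.08   0.044  0.02 ] open 2.2 q7 0.07
```

The jaws closed to 2.2 mm on nothing, so I'll look.

```bash
python3 - <<'E'
from h import *
f=grab('side','s1'); g=grab('top','t1')
a=cv2.resize(f['img'][150:260,220:360],(700,550),interpolation=cv2.INTER_CUBIC)
cv2.imwrite('pics/c1.png',a[:,:,::-1])
st()
E
```

```text
t 2.7 pos [570.66  91.42  73.37] jaw deg 5.84 F [-0.41 -0.53 -0.67] M [-0.114  0.071 -0.002] open 0.52 q7 0.07
```

View pics/c1.png

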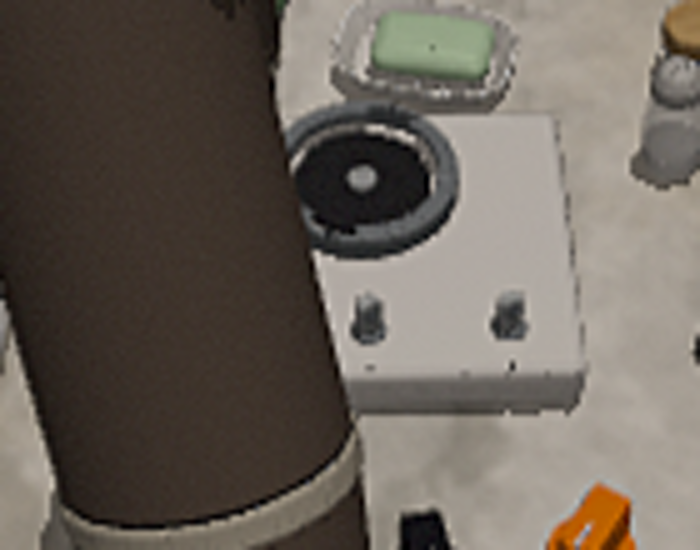

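The arm hides spindle 1 in the side view. I'll test lower, with the tips about 6 mm above the base top.

Call:
apply_moves([
  [0,0,0],
  [0,0,0],
  [0,0,0],
  [0.003,-0.002,-0.004],
  [0,0,-0.005],
  [0,0,0],
  [0,0,0],
  [0,0,0],
  [0,0,0],
  [0,0,0],
  [0,0,0],
  [0,0,0],
  [0,0,0],
], gripper=[0.5,0.5,0.5,0.5,0.5,0.5,1,1,1,1,1,1,1], yaw=[0,0,0,-0.005,0,0,0,0,0,0,0,0,0])

```text
time: 3.78
eef_pos: [573.6, 89.5, 64.2]
tool_rot: [0.0, 0.672, 0.741, 0.0]
ft_force: [0.1, -0.4, -0.4]
opening: 0.4
```

```bash
python3 - <<'E'
from h import *
st(); f=load('t1')
a=cv2.resize(f['img'][150:250,210:345],(800,592),interpolation=cv2.INTER_CUBIC)
cv2.imwrite('pics/c2.png',a[:,:,::-1])
E
```

```text
t 3.78 pos [573.57  89.46  64.15] jaw deg 5.56 F [ 0.14 -0.38 -0.35] M [-0.045  0.021  0.005] open 0.4 q7 0.08
```

View pics/c2.png

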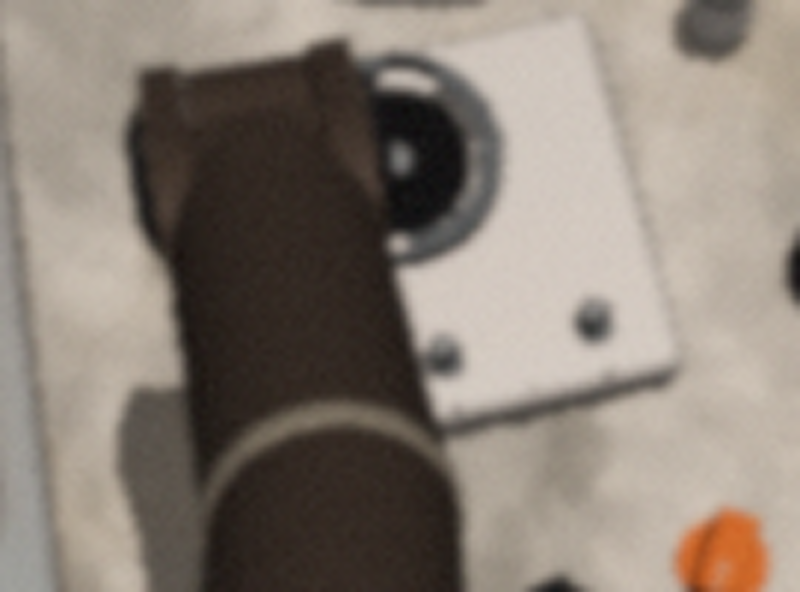

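The spindles do not collide with the fingers, so gripping them is out. I'll find each flat with a knob held over the spindle instead. First I centre knob C with a grip on its skirt along the bar, then grip across the bar.

Call:
apply_moves([
  [0,0,0.04],
  [0,0,0.03],
  [-0.029,-0.025,0],
  [-0.029,-0.025,0],
  [-0.029,-0.025,0],
  [-0.029,-0.025,0],
  [-0.029,-0.025,0],
  [0,0,0],
  [0,0,-0.035],
  [0,0,-0.035],
  [0,0,-0.035],
  [0,0,0],
  [0,0,0],
  [0,0,0],
], gripper=[1,0.8,0.6,0.4,0.2,0.15,0.15,0.15,0.15,0.15,0.15,0.15,0.15,0.15], yaw=[0,0,0.04,0.04,0.04,0.04,0.057,0,0,0,0,0,0,0])

```text
time: 4.95
eef_pos: [429.3, -35.8, 30.3]
tool_rot: [0.0, 0.588, 0.809, 0.0]
ft_force: [-0.1, 0.4, 0.7]
opening: 74.4
```

```bash
python3 -c "from h import *; st()"
```

```text
t 4.95 pos [429.32 -35.78  30.28] jaw deg 17.96 F [-0.05  0.38  0.67] M [-0.027 -0.042 -0.032] open 74.42 q7 0.53
```

Call:
apply_moves([
  [0,0,-0.006],
  [0,0,-0.005],
  [0,0,0],
  [0,0,0],
  [0,0,0],
  [0,0,0],
  [0,0,0],
  [0,0,0],
  [0,0,0],
], gripper=[0.15,0.15,0.3,0.5,0.6,0.6,0.6,0.6,0.6], yaw=[0,0,0,0,0,0,0,0,0])

```text
time: 5.7
eef_pos: [428.6, -35.6, 18.3]
tool_rot: [-0.0, 0.588, 0.809, 0.0]
ft_force: [-1.9, 0.1, 6.7]
opening: 50.1
```

```bash
python3 -c "from h import *; st()"
```

```text
t 5.7 pos [428.56 -35.62  18.33] jaw deg 17.99 F [-1.91  0.12  6.75] M [-0.095  0.495  0.037] open 50.14 q7 0.54
```

Call:
apply_moves([
  [0,0,0],
  [0,0,0],
  [0,0,0.025],
  [0,0,0.022],
  [0,0,0],
  [0,0,0],
  [0,0,0],
  [0,0,0],
  [0,0,0],
  [0,0,0],
  [0,0,0],
  [0,0,0],
  [0,0,0],
  [0,0,0],
  [0,0,0],
  [0,0,0],
  [0,0,0],
  [0,0,0],
], gripper=[0.4,0.3,0.3,0.3,0.3,0.4,0.5,0.5,0.5,0.5,0.5,0.5,0.5,0.5,0.5,0.5,0.5,0.5], yaw=[0,0,0,0,-0.121,-0.121,-0.121,-0.121,-0.121,-0.121,-0.121,-0.121,-0.121,-0.121,-0.121,-0.121,-0.119,0])

```text
time: 7.2
eef_pos: [428.5, -35.5, 64.9]
tool_rot: [0.0, 0.988, 0.154, -0.0]
ft_force: [-0.2, 0.7, 0.2]
opening: 43.9
```

```bash
python3 -c "from h import *; st()"
```

```text
t 7.2 pos [428.54 -35.53  64.91] jaw deg -72.31 F [-0.17  0.67  0.21] M [-0.019  0.168 -0.003] open 43.91 q7 -0.83
```

Call:
apply_moves([
  [0,0,-0.02],
  [0,0,-0.02],
  [0,0,0],
  [0,0,0],
  [0,0,0],
  [0,0,0],
  [0,0,0],
  [0,0,0],
  [0,0,0],
], gripper=[0.5,0.5,0.5,0.6,0.75,0.85,0.85,0.85,0.85], yaw=[0,0,0,0,0,0,0,0,0])

```text
time: 7.95
eef_pos: [429.3, -35.7, 25.9]
tool_rot: [0.0, 0.988, 0.156, 0.001]
ft_force: [-1.8, -1.5, 6.5]
opening: 23.6
```

```bash
python3 -c "from h import *; st()"
```

```text
t 7.95 pos [429.29 -35.73  25.86] jaw deg -72.01 F [-1.79 -1.48  6.54] M [-0.181  0.289  0.021] open 23.56 q7 -0.74
```

Knob C is gripped with an opening of 23.6 mm. Before fitting it, I'll sharpen the spindle positions using the base edges, the front marks and the collar in both views.

```bash
python3 - <<'E'
from h import *
T,S=load('top0'),load('side0')
def edge(f,A,B,z,n=40,half=14,pol=0):
    # subpixel: along profiles normal to projected line A-B (world mm at z), find strongest gradient, ray back
    g=cv2.GaussianBlur(f['img'],(0,0),0.8).mean(2).astype(np.float32); A,B=np.array(A,float),np.array(B,float)
    d=(B-A)/np.linalg.norm(B-A); nrm=np.array([-d[1],d[0]]); out=[]
    for s in np.linspace(0,1,n):
        ks=np.arange(-half,half+.1,.5); P=np.array([proj(f,[*(A+s*(B-A)+k*nrm),z]) for k in ks],np.float32)
        v=cv2.remap(g,P[:,0:1],P[:,1:2],cv2.INTER_LINEAR).ravel(); gr=np.gradient(v)*(pol or 1)
        i=np.argmax(gr) if pol else np.argmax(abs(gr)); out.append((A+s*(B-A)+ks[i]*nrm))
    out=np.array(out,np.float32); l=cv2.fitLine(out,cv2.DIST_HUBER,0,.01,.01).ravel()
    r=abs((out-l[2:])@np.array([-l[1],l[0]])); out=out[r<3]; l=cv2.fitLine(out,cv2.DIST_L2,0,.01,.01).ravel()
    return l,len(out)
c,s=np.cos(.0955),np.sin(.0955); ex,ey=np.array([c,s]),np.array([-s,c]); c0=np.array([581,5.5])+76*ex
for nm,f in(('top',T),('side',S)):
    for e,(a,b),pol in(('front',((-110,110),(-110,-110)),0),('back',((110,-40),(110,-115)),0),('left',((90,130),(-90,130)),0),('right',((90,-130),(-90,-130)),0)):
        l,n=edge(f,c0+a[0]*ex+a[1]*ey,c0+b[0]*ex+b[1]*ey,40)
        q=l[2:]-c0; print(nm,e,n,'x' ,round(float(q@ex),2),'y',round(float(q@ey),2),'ang',round(float(np.degrees(np.arctan2(l[1],l[0]))),2))
    # collar: dark disc and outer
    g=f['img'].max(2); p=proj(f,[*(c0+42*ex),48]); m=np.zeros_like(g); cv2.circle(m,tuple(int(round(x)) for x in p),24,1,-1)
    d=((g<55)&(m>0)).astype(np.uint8); cs=max(cv2.findContours(d,cv2.RETR_EXTERNAL,cv2.CHAIN_APPROX_NONE)[0],key=cv2.contourArea)
    w=np.array([ray(f,x[0],48)[:2] for x in cs],np.float32); print(nm,'disc',cv2.minEnclosingCircle(w),(np.array(cv2.minEnclosingCircle(w)[0])-c0)@np.c_[ex,ey], 'pred px',p)
    # centre dot
    x0,y0=int(p[0])-6,int(p[1])-6; ww=g[y0:y0+13,x0:x0+13].astype(float); ww=np.clip(ww-90,0,None); yy,xx=np.mgrid[0:13,0:13]
    u=(x0+(ww*xx).sum()/ww.sum(),y0+(ww*yy).sum()/ww.sum()); r=ray(f,u,48)[:2]; print(nm,'dot',np.round(u,2),r.round(1),((r-c0)@np.c_[ex,ey]).round(2))
E
```

```text
top front 37 x -107.15 y 7.55 ang -84.8
top back 17 x 115.35 y -77.33 ang 75.31
top left 40 x -0.0 y 124.79 ang 5.37
top right 40 x 0.0 y -124.66 ang 4.95
top disc ((697.46142578125, 15.256704330444336), 42.02880859375) [40.86110022 -1.39292152] pred px [275.88684119 176.93745956]
top dot [276.09 176.45] [700.1  15.8] [43.5  -1.07]
side front 38 x -113.86 y -2.52 ang -84.35
side back 30 x 104.13 y -74.55 ang -84.39
side left 26 x -13.31 y 124.38 ang 6.24
side right 36 x 8.21 y -126.86 ang 6.5
side disc ((682.6526489257812, 15.083063125610352), 56.91657257080078) [26.10324439 -0.15368203] pred px [291.68597512 185.30591172]
side dot [292.02 185.04] [699.7  15.8] [43.1  -1.09]
```

Both views put the collar's centre dot at (700,15.8), which gives spindle 2 at about (582.5,5.1). The spindle triangulation agrees. I'll carry knob C over spindle 2.

Call:
apply_moves([
  [0,0,0.03],
  [0,0,0.03],
  [0,0,0.025],
  [0.0306,0.0082,0],
  [0.0306,0.0082,0],
  [0.0306,0.0082,0],
  [0.0306,0.0082,0],
  [0.0306,0.0082,0],
  [0,0,0],
  [0,0,-0.011],
  [0,0,0],
], gripper=[0.85,0.85,0.85,0.85,0.85,0.85,0.85,0.85,0.85,0.85,0.85], yaw=[0,0,0,-0.05,-0.05,-0.05,-0.05,-0.022,0,0,0])

```text
time: 8.87
eef_pos: [579.5, 5.2, 97.1]
tool_rot: [0.0, 0.999, 0.046, -0.002]
ft_force: [-0.6, -0.2, -1.6]
opening: 23.9
```

```bash
python3 -c "from h import *; st()"
```

```text
t 8.87 pos [579.54   5.25  97.07] jaw deg -84.72 F [-0.65 -0.16 -1.56] M [ 0.025  0.211 -0.006] open 23.87 q7 -1.08
```

Call:
apply_moves([
  [0.002,0,0],
  [0,0,0],
  [0,0,-0.003],
  [0,0,-0.003],
  [0,0,0],
], gripper=[0.85,0.85,0.85,0.85,0.85], yaw=[0,0,0,0,0])

```text
time: 9.28
eef_pos: [583.4, 5.3, 93.0]
tool_rot: [-0.0, 0.999, 0.046, 0.0]
ft_force: [-0.4, -0.7, -1.5]
opening: 23.6
```

```bash
python3 -c "from h import *; st()"
```

```text
t 9.28 pos [583.4    5.34  93.  ] jaw deg -84.75 F [-0.44 -0.71 -1.5 ] M [0.004 0.167 0.024] open 23.65 q7 -1.08
```

Call:
apply_moves([
  [-0.0009,-0.0002,-0.001],
  [0,0,-0.001],
  [0,0,0],
  [0,0,0],
], gripper=[0.85,0.85,0.85,0.85], yaw=[0,0,0,0])

```text
time: 9.62
eef_pos: [583.7, 5.3, 92.5]
tool_rot: [-0.0, 0.999, 0.046, 0.001]
ft_force: [-1.2, 0.9, 10.3]
opening: 23.3
```

```bash
python3 -c "from h import *; st()"
```

```text
t 9.62 pos [583.67   5.28  92.54] jaw deg -84.74 F [-1.25  0.93 10.34] M [ 0.26   0.517 -0.046] open 23.31 q7 -1.08
```

Contact with the tip is at z 92.5, as predicted. I'll shift to the best estimate and sweep the yaw under a light press.

Call:
apply_moves([
  [-0.001,0,0],
  [0,0,0],
  [0,0,0],
  [0,0,0],
  [0,0,0],
  [0,0,0],
  [0,0,0],
  [0,0,0],
  [0,0,0],
  [0,0,0],
  [0,0,0],
  [0,0,0],
  [0,0,0],
  [0,0,0],
  [0,0,0],
  [0,0,0],
  [0,0,0],
  [0,0,0],
  [0,0,0],
], gripper=[0.85,0.85,0.85,0.85,0.85,0.85,0.85,0.85,0.85,0.85,0.85,0.85,0.85,0.85,0.85,0.85,0.85,0.85,0.85], yaw=[0,0.06,0.06,0.06,0.06,0.06,0.06,0.06,0.06,0.06,0.06,0.06,0.06,0.06,0.06,0.06,0.06,0.06,0.06])

```text
time: 11.2
eef_pos: [582.5, 5.1, 92.5]
tool_rot: [0.0, 0.832, 0.554, 0.001]
ft_force: [-2.7, -0.4, 9.7]
opening: 23.5
```

```bash
python3 -c "from h import *; st()"
```

```text
t 11.2 pos [582.46   5.07  92.48] jaw deg -22.7 F [-2.69 -0.36  9.7 ] M [-0.114  0.612 -0.023] open 23.54 q7 -0.18
```

Call:
apply_moves([
  [0,0,0],
  [0,0,0],
  [0,0,0],
  [0,0,0],
  [0,0,0],
  [0,0,0],
  [0,0,0],
  [0,0,0],
  [0,0,0],
  [0,0,0],
  [0,0,0],
  [0,0,0],
  [0,0,0],
  [0,0,0],
  [0,0,0],
  [0,0,0],
  [0,0,0],
  [0,0,0],
  [0,0,0],
], gripper=[0.85,0.85,0.85,0.85,0.85,0.85,0.85,0.85,0.85,0.85,0.85,0.85,0.85,0.85,0.85,0.85,0.85,0.85,0.85], yaw=[0.06,0.06,0.06,0.06,0.06,0.06,0.06,0.06,0.06,0.06,0.06,0.06,0.06,0.06,0.06,0.06,0.06,0.06,0.06])

```text
time: 12.78
eef_pos: [582.6, 4.7, 92.6]
tool_rot: [0.001, 0.402, 0.916, 0.0]
ft_force: [-1.4, -0.1, 9.1]
opening: 23.5
```

```bash
python3 -c "from h import *; st()"
```

```text
t 12.78 pos [582.58   4.66  92.59] jaw deg 42.6 F [-1.4  -0.1   9.09] M [-0.3    0.337 -0.026] open 23.52 q7 0.78
```

No drop at this xy. I'll enlarge the spindles with stretched contrast to narrow the flat directions.

```bash
python3 - <<'E'
from h import *
T,S=load('top0'),load('side0')
def zoom(f,u,v,r=7,k=18):
    g=f['img'][v-r:v+r,u-r:u+r].astype(float); g=np.clip((g-10)/(215-10)*255,0,255).astype(np.uint8)
    return cv2.resize(g,None,fx=k,fy=k,interpolation=cv2.INTER_NEAREST)[:,:,::-1]
st_=[(259,215),(285,209),(310,203)]; ss=[(265,213),(293,213),(322,212)]
cv2.imwrite('pics/sp2.png',np.vstack([np.hstack([zoom(T,*p) for p in st_]),np.hstack([zoom(S,*p) for p in ss])]))
for p in ss: print(S['img'][p[1]-6:p[1]+7,p[0]-5:p[0]+6].max(2))
E
```

```text
[[180 180 181 180 181 181 180 180 180 180 181]
 [180 180 180 182 183 184 184 184 181 181 179]
 [180 181 182 186 166 161 152 185 183 180 180]
 [179 182 187 149 138 141 145 155 185 182 181]
 [181 183 166 127 151 135  99  85 189 183 181]
 [182 186 160  98 102  86  53  48 193 186 181]
 [181 186 160  74  62  49  64  50 174 186 181]
 [181 187 193  78  63  41  58  55 148 189 182]
 [183 189 156  66  69  52  65  56  99 193 185]
 [183 194  84  53  67  64  74  51  89 126 183]
 [182 194  73  39  77  56  96  89  92 135 184]
 [182 188 145  81  92  89 100  94  67 180 185]
 [182 185 182 177 160  81  70 176 172 185 182]]
[[181 180 181 182 182 183 183 182 180 181 180]
 [180 181 182 185 187 158 172 185 183 182 180]
 [181 181 186 141 158 136 143 163 187 184 181]
 [180 183 189 119 149 153 117  96 145 185 182]
 [180 182 193  85 130 107  76  55 125 187 183]
 [181 183 196  68  85  63  58  54 131 188 183]
 [182 187 202  74  66  52  59  60 131 188 184]
 [181 190 144  62  68  54  54  62  95 191 185]
 [183 195  82  47  67  67  61  58  80 156 185]
 [183 195  70  41  63  57  52  89  87 158 184]
 [182 191 123  38  92  94  88  94  72 182 185]
 [181 185 181 146  71  76  86 129 171 186 182]
 [181 182 185 182 173 175 173 178 186 183 182]]
[[180 181 180 180 181 181 181 181 180 180 181]
 [182 180 181 183 184 185 186 183 181 180 181]
 [180 182 185 166 160 148 155 157 184 181 180]
 [181 184 167 142 141 144 136 143 185 182 180]
 [182 189 134 121 126 104  86 107 187 183 179]
 [182 193 103  81  81  62  52  89 190 183 180]
 [186 199  99  67  57  50  66  91 190 184 180]
 [190 145  64  71  54  46  64 126 193 186 180]
 [195  83  42  75  67  61  62  91 156 185 181]
 [195  70  38  67  67  56  81  88 127 186 182]
 [190 137  47  75  45  90  98  90 156 185 182]
 [186 187  91  86  80  93  75 101 182 184 181]
 [183 187 173 177 177 178 174 175 185 182 181]]
```

View pics/sp2.png

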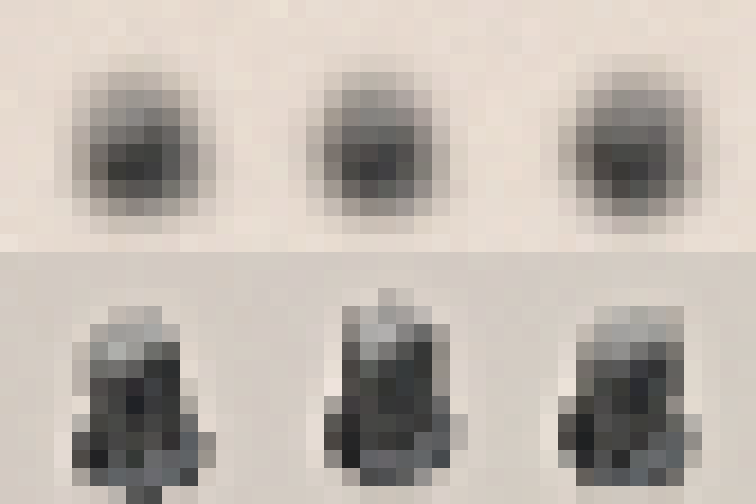

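The side rows show bright D-shaped tops cut off at the lower right. The boundary slopes suggest spindle 2 at about 0.7 rad and spindles 1 and 3 at about 0.35 rad, and the nearly full shaft widths agree. I'll sweep around that angle (jaw about -45°) at a few xy offsets.

Call:
apply_moves([
  [0.001,0.0003,0],
  [0,0,0],
  [0,0,0],
  [0,0,0],
  [0,0,0],
  [0,0,0],
  [0,0,0],
  [0,0,-0.0004],
  [0,0,0],
  [0,0,0],
  [0,0,0],
  [0,0,0],
  [0,0,0],
  [0,0,0],
  [0,0,0],
  [0,0,0],
  [0,0,0],
  [0,0,0],
], gripper=[0.85,0.85,0.85,0.85,0.85,0.85,0.85,0.85,0.85,0.85,0.85,0.85,0.85,0.85,0.85,0.85,0.85,0.85], yaw=[-0.12,-0.12,-0.12,-0.12,-0.12,-0.12,-0.12,-0.12,-0.08,-0.08,-0.08,-0.08,-0.08,-0.08,-0.08,-0.08,-0.08,-0.08])

```text
time: 14.28
eef_pos: [584.7, 4.7, 92.6]
tool_rot: [0.001, 0.963, 0.27, 0.002]
ft_force: [0.3, -1.3, 10.5]
opening: 23.9
```

Call:
apply_moves([
  [-0.002,0,0],
  [0,0,0],
  [0,0,0],
  [0,0,0],
  [0,0,0],
  [0,0,0],
  [0,0,0],
  [0,0,0],
  [0,0,0],
  [0,0,0],
], gripper=[0.85,0.85,0.85,0.85,0.85,0.85,0.85,0.85,0.85,0.85], yaw=[0,0.08,0.08,0.08,0.08,0.08,0.08,0.08,0.08,0.08])

```text
time: 15.12
eef_pos: [581.8, 5.2, 92.4]
tool_rot: [0.001, 0.803, 0.595, 0.001]
ft_force: [-0.7, 0.1, 12.0]
opening: 23.8
```

Call:
apply_moves([
  [0.001,0.001,0],
  [0,0,0],
  [0,0,0],
  [0,0,0],
  [0,0,0],
  [0,0,0],
  [0,0,0],
  [0,0,0],
  [0,0,0],
  [0,0,0],
], gripper=[0.85,0.85,0.85,0.85,0.85,0.85,0.85,0.85,0.85,0.85], yaw=[0,-0.08,-0.08,-0.08,-0.08,-0.08,-0.08,-0.08,-0.08,-0.08])

```text
time: 15.95
eef_pos: [583.7, 5.8, 92.6]
tool_rot: [0.001, 0.963, 0.27, 0.002]
ft_force: [1.0, -1.1, 10.8]
opening: 23.4
```

Call:
apply_moves([
  [0,-0.002,0],
  [0,0,0],
  [0,0,0],
  [0,0,0],
  [0,0,0],
  [0,0,0],
  [0,0,0],
  [0,0,0],
  [0,0,0],
  [0,0,0],
], gripper=[0.85,0.85,0.85,0.85,0.85,0.85,0.85,0.85,0.85,0.85], yaw=[0,0.08,0.08,0.08,0.08,0.08,0.08,0.08,0.08,0.08])

```text
time: 16.78
eef_pos: [582.8, 4.6, 92.4]
tool_rot: [0.0, 0.803, 0.595, 0.001]
ft_force: [-2.9, -0.1, 12.0]
opening: 23.7
```

The measured positions show the arm is compliant (about 4 N/mm), so a drop will show clearly as lost Fz. I'll continue the grid over a wider area.

Call:
apply_moves([
  [0.0,-0.001,0],
  [0,0,0],
  [0,0,0],
  [0,0,0],
  [0,0,0],
  [0,0,0],
  [0,0,0],
  [0,0,0],
  [0,0,0],
  [0,0,0],
], gripper=[0.85,0.85,0.85,0.85,0.85,0.85,0.85,0.85,0.85,0.85], yaw=[0,-0.08,-0.08,-0.08,-0.08,-0.08,-0.08,-0.08,-0.08,-0.08])

```text
time: 17.62
eef_pos: [583.4, 3.1, 92.4]
tool_rot: [0.0, 0.963, 0.27, 0.002]
ft_force: [0.9, -0.3, 10.5]
opening: 23.4
```

Call:
apply_moves([
  [-0.0015,0,0],
  [0,0,0],
  [0,0,0],
  [0,0,0],
  [0,0,0],
  [0,0,0],
  [0,0,0],
  [0,0,0],
  [0,0,0],
  [0,0,0],
], gripper=[0.85,0.85,0.85,0.85,0.85,0.85,0.85,0.85,0.85,0.85], yaw=[0,0.08,0.08,0.08,0.08,0.08,0.08,0.08,0.08,0.08])

```text
time: 18.45
eef_pos: [580.7, 2.8, 91.9]
tool_rot: [0.001, 0.803, 0.595, 0.001]
ft_force: [-3.5, -1.3, 8.9]
opening: 24.1
```

Call:
apply_moves([
  [-0.001,0.002,0],
  [0,0,0],
  [0,0,0],
  [0,0,0],
  [0,0,0],
  [0,0,0],
  [0,0,0],
  [0,0,0],
  [0,0,0],
  [0,0,0],
], gripper=[0.85,0.85,0.85,0.85,0.85,0.85,0.85,0.85,0.85,0.85], yaw=[0,-0.08,-0.08,-0.08,-0.08,-0.08,-0.08,-0.08,-0.08,-0.08])

```text
time: 19.28
eef_pos: [581.1, 5.3, 92.3]
tool_rot: [0.0, 0.963, 0.27, 0.002]
ft_force: [1.2, -0.2, 8.1]
opening: 23.7
```

Call:
apply_moves([
  [0.001,0.0015,0],
  [0,0,0],
  [0,0,0],
  [0,0,0],
  [0,0,0],
  [0,0,0],
  [0,0,0],
  [0,0,0],
  [0,0,0],
  [0,0,0],
], gripper=[0.85,0.85,0.85,0.85,0.85,0.85,0.85,0.85,0.85,0.85], yaw=[0,0.08,0.08,0.08,0.08,0.08,0.08,0.08,0.08,0.08])

```text
time: 20.12
eef_pos: [580.8, 5.9, 92.3]
tool_rot: [0.001, 0.804, 0.595, 0.001]
ft_force: [-2.0, -0.9, 11.9]
opening: 23.6
```

Call:
apply_moves([
  [0.0015,0.0005,0],
  [0,0,0],
  [0,0,0],
  [0,0,0],
  [0,0,0],
  [0,0,0],
  [0,0,0],
  [0,0,0],
  [0,0,0],
  [0,0,0],
], gripper=[0.85,0.85,0.85,0.85,0.85,0.85,0.85,0.85,0.85,0.85], yaw=[0,-0.08,-0.08,-0.08,-0.08,-0.08,-0.08,-0.08,-0.08,-0.08])

```text
time: 20.95
eef_pos: [583.8, 6.8, 92.7]
tool_rot: [0.001, 0.963, 0.27, 0.002]
ft_force: [1.2, -0.4, 11.6]
opening: 23.8
```

Call:
apply_moves([
  [0.0015,-0.001,0],
  [0,0,0],
  [0,0,0],
  [0,0,0],
  [0,0,0],
  [0,0,0],
  [0,0,0],
  [0,0,0],
  [0,0,0],
  [0,0,0],
], gripper=[0.85,0.85,0.85,0.85,0.85,0.85,0.85,0.85,0.85,0.85], yaw=[0,0.08,0.08,0.08,0.08,0.08,0.08,0.08,0.08,0.08])

```text
time: 21.78
eef_pos: [584.4, 6.7, 92.6]
tool_rot: [0.001, 0.803, 0.595, 0.002]
ft_force: [-2.3, 0.8, 12.5]
opening: 24.1
```

The reading at (580.7,2.8) was lower (z 91.9, Fz 8.9), so I'll search towards lower x and y.

Call:
apply_moves([
  [-0.002,-0.002,0],
  [-0.0025,-0.0015,0],
  [0,0,0],
  [0,0,0],
  [0,0,0],
  [0,0,0],
  [0,0,0],
  [0,0,0],
  [0,0,0],
  [0,0,0],
  [0,0,0],
], gripper=[0.85,0.85,0.85,0.85,0.85,0.85,0.85,0.85,0.85,0.85,0.85], yaw=[0,0,-0.08,-0.08,-0.08,-0.08,-0.08,-0.08,-0.08,-0.08,-0.08])

```text
time: 22.7
eef_pos: [578.8, 3.2, 90.9]
tool_rot: [-0.0, 0.963, 0.271, 0.0]
ft_force: [0.7, 1.1, 0.1]
opening: 23.8
```

Call:
apply_moves([
  [-0.001,0.001,0],
  [0,0,0],
  [0,0,0],
  [0,0,0],
  [0,0,0],
  [0,0,0],
  [0,0,0],
  [0,0,0],
  [0,0,0],
  [0,0,0],
], gripper=[0.85,0.85,0.85,0.85,0.85,0.85,0.85,0.85,0.85,0.85], yaw=[0,0.08,0.08,0.08,0.08,0.08,0.08,0.08,0.08,0.08])

```text
time: 23.53
eef_pos: [578.3, 2.2, 91.4]
tool_rot: [0.001, 0.803, 0.596, 0.0]
ft_force: [0.5, -4.2, 3.8]
opening: 23.6
```

Call:
apply_moves([
  [0,-0.002,0],
  [0,0,0],
  [0,0,0],
  [0,0,0],
  [0,0,0],
  [0,0,0],
  [0,0,0],
  [0,0,0],
  [0,0,0],
  [0,0,0],
], gripper=[0.85,0.85,0.85,0.85,0.85,0.85,0.85,0.85,0.85,0.85], yaw=[0,-0.08,-0.08,-0.08,-0.08,-0.08,-0.08,-0.08,-0.08,-0.08])

```text
time: 24.37
eef_pos: [578.2, 3.1, 90.9]
tool_rot: [-0.0, 0.963, 0.27, 0.001]
ft_force: [1.6, 2.3, 1.3]
opening: 24.0
```

Call:
apply_moves([
  [0.001,-0.0005,0],
  [0,0,0],
  [0,0,0],
  [0,0,0],
  [0,0,0],
  [0,0,0],
  [0,0,0],
  [0,0,0],
  [0,0,0],
  [0,0,0],
], gripper=[0.85,0.85,0.85,0.85,0.85,0.85,0.85,0.85,0.85,0.85], yaw=[0,0.08,0.08,0.08,0.08,0.08,0.08,0.08,0.08,0.08])

```text
time: 25.2
eef_pos: [579.3, 1.1, 91.2]
tool_rot: [0.001, 0.803, 0.596, 0.001]
ft_force: [0.2, -1.2, 3.1]
opening: 23.7
```

Fz fell to near 0 at (578.8,3.2). I'll return there and push gently down.

Call:
apply_moves([
  [0,0.001,0],
  [0,0,0],
  [0,0,0],
  [0,0,0],
  [0,0,0],
  [0,0,0],
  [0,0,-0.001],
  [0,0,-0.001],
  [0,0,0],
  [0,0,0],
], gripper=[0.85,0.85,0.85,0.85,0.85,0.85,0.85,0.85,0.85,0.85], yaw=[0,-0.08,-0.08,-0.08,-0.08,-0.08,-0.08,-0.08,-0.08,-0.08])

```text
time: 26.03
eef_pos: [579.0, 3.2, 88.5]
tool_rot: [-0.0, 0.963, 0.27, 0.0]
ft_force: [2.1, 0.7, -0.4]
opening: 23.6
```

```bash
python3 -c "from h import *; st()"
```

```text
t 26.03 pos [578.96   3.18  88.53] jaw deg -58.66 F [ 2.1   0.68 -0.44] M [ 0.307 -0.47   0.035] open 23.6 q7 -0.7
```

Engaged, 4 mm below the tip with no load. Pressing home, where the TCP should be at about 65.9.

Call:
apply_moves([
  [-0.0004,-0.0002,-0.002],
  [0,0,-0.002],
  [0,0,-0.002],
  [0,0,-0.002],
  [0,0,-0.002],
  [0,0,-0.002],
  [0,0,-0.002],
  [0,0,-0.002],
  [0,0,-0.002],
  [0,0,-0.002],
  [0,0,-0.002],
  [0,0,-0.002],
  [0,0,-0.001],
  [0,0,0],
  [0,0,0],
], gripper=[0.85,0.85,0.85,0.85,0.85,0.85,0.85,0.85,0.85,0.85,0.85,0.85,0.85,0.85,0.85], yaw=[0,0,0,0,0,0,0,0,0,0,0,0,0,0,0])

```text
time: 27.28
eef_pos: [579.6, 3.0, 65.9]
tool_rot: [-0.001, 0.962, 0.273, 0.002]
ft_force: [-2.1, 4.2, 23.7]
opening: 23.6
```

```bash
python3 -c "from h import *; st()"
```

```text
t 27.28 pos [579.58   3.05  65.85] jaw deg -58.31 F [-2.06  4.22 23.66] M [ 0.9    0.516 -0.051] open 23.59 q7 -0.68
```

Home at 65.85 with Fz 24 N. I'll relieve the press and turn clockwise to off (jaw -84.6°), with a little overdrive.

Call:
apply_moves([
  [0,0,0.002],
  [0,0,0.002],
  [0,0,0],
  [0,0,0],
  [0,0,0],
  [0,0,0],
  [0,0,0],
  [0,0,0],
  [0,0,0],
  [0,0,0],
], gripper=[0.85,0.85,0.85,0.85,0.85,0.85,0.85,0.85,0.85,0.85], yaw=[0,0,-0.08,-0.08,-0.08,-0.08,-0.08,-0.08,-0.08,0])

```text
time: 28.12
eef_pos: [579.0, 3.8, 67.3]
tool_rot: [-0.001, 1.0, -0.005, 0.001]
ft_force: [5.4, 5.0, -1.1]
opening: 23.9
```

```bash
python3 -c "from h import *; st()"
```

```text
t 28.12 pos [579.02   3.85  67.28] jaw deg -90.62 F [ 5.39  4.99 -1.07] M [ 1.258 -1.339 -0.037] open 23.87 q7 -1.14
```

Call:
apply_moves([
  [0,0,0],
  [0,0,0],
  [0,0,0],
  [0,0,0],
  [0,0,0.025],
  [0,0,0.03],
  [0,0,0.03],
  [0,0,0],
  [0,0,0],
  [0,0,0],
  [0,0,0],
], gripper=[0.7,0.6,0.5,0.5,0.5,0.5,0.4,0.3,0.15,0.15,0.15], yaw=[0,0,0,0,0,0,0,-0.12,-0.12,-0.12,-0.12])

```text
time: 29.03
eef_pos: [577.8, 1.9, 152.8]
tool_rot: [-0.0, 0.97, -0.245, -0.0]
ft_force: [-0.6, -0.0, -1.2]
opening: 72.6
```

```bash
python3 - <<'E'
from h import *
T,S=load('top0'),load('side0'); st()
print('shaker',ray(T,(331,152),45).round(),ray(S,(354,178),45).round(),'tin',ray(T,(393,210),30).round(),'orange1',ray(T,(332,244),12).round(),'garlic',ray(T,(405,259),15).round(), 'orange2',ray(T,(283,277),12).round())
E
```

```text
t 29.03 pos [577.78   1.94 152.77] jaw deg -118.33 F [-0.59 -0.05 -1.19] M [0.052 0.206 0.003] open 72.64 q7 -1.62
shaker [ 760. -180.   45.] [ 745. -181.   45.] tin [ 535. -349.   30.] orange1 [ 455. -133.   12.] garlic [ 372. -358.   15.] orange2 [371.  42.  12.]
```

Call:
apply_moves([
  [0.0055,-0.037,0],
  [0.0055,-0.037,0],
  [0.0055,-0.037,0],
  [0.0055,-0.037,0],
  [0.0055,-0.037,0],
  [0.0055,-0.037,0],
  [0,0,0],
  [0,0,-0.03],
  [0,0,-0.03],
  [0,0,-0.03],
  [0,0,-0.022],
  [0,0,0],
  [0,0,0],
], gripper=[0.15,0.15,0.15,0.15,0.15,0.15,0.15,0.15,0.15,0.15,0.15,0.15,0.15], yaw=[-0.103,-0.103,-0.103,-0.103,-0.103,-0.103,0,0,0,0,0,0,0])

```text
time: 30.12
eef_pos: [610.1, -219.8, 40.0]
tool_rot: [0.001, 0.851, -0.525, -0.001]
ft_force: [0.8, -0.3, 1.0]
opening: 74.8
```

```bash
python3 - <<'E'
from h import *
st(); grab('top','t2')
T=load('t2'); cv2.imwrite('pics/c3.png',cv2.resize(T['img'][150:300,195:415],(800,545),interpolation=cv2.INTER_CUBIC)[:,:,::-1])
E
```

```text
t 30.12 pos [ 610.14 -219.77   40.02] jaw deg -153.39 F [ 0.83 -0.35  0.99] M [-0.003  0.065  0.011] open 74.84 q7 -1.73
```

View pics/c3.png

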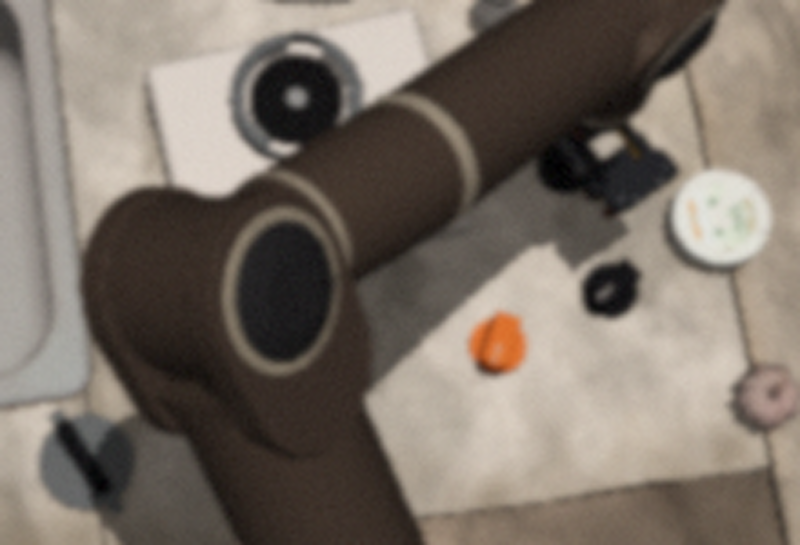

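The view shows knob A undisturbed under the wrist at crop (570,165) and the lid unmoved. I'll grip the skirt.

Call:
apply_moves([
  [0,0,-0.008],
  [0,0,-0.008],
  [0,0,-0.0055],
  [0,0,0],
  [0,0,0],
  [0,0,0],
  [0,0,0],
  [0,0,0],
  [0,0,0],
  [0,0,0],
], gripper=[0.15,0.15,0.15,0.3,0.5,0.6,0.6,0.6,0.6,0.6], yaw=[0,0,0,0,0,0,0,0,0,0])

```text
time: 31.0
eef_pos: [611.3, -220.0, 19.5]
tool_rot: [0.0, 0.851, -0.525, 0.0]
ft_force: [-0.8, -1.5, 1.2]
opening: 50.2
```

```bash
python3 -c "from h import *; st()"
```

```text
t 31.0 pos [ 611.31 -219.95   19.48] jaw deg -153.39 F [-0.82 -1.53  1.19] M [-0.052  0.287  0.063] open 50.17 q7 -1.71
```

Skirt gripped at 50.2 mm. Next I open, lift, turn +90° and grip across the bar.

Call:
apply_moves([
  [0,0,0],
  [0,0,0],
  [0,0,0.025],
  [0,0,0.022],
  [0,0,0],
  [0,0,0],
  [0,0,0],
  [0,0,0],
  [0,0,0],
  [0,0,0],
  [0,0,0],
  [0,0,0],
  [0,0,0],
  [0,0,0],
  [0,0,0],
  [0,0,0],
  [0,0,0],
  [0,0,0],
], gripper=[0.4,0.3,0.3,0.3,0.3,0.4,0.5,0.5,0.5,0.5,0.5,0.5,0.5,0.5,0.5,0.5,0.5,0.5], yaw=[0,0,0,0,0.121,0.121,0.121,0.121,0.121,0.121,0.121,0.121,0.121,0.121,0.121,0.121,0.119,0])

```text
time: 32.5
eef_pos: [611.2, -219.8, 66.4]
tool_rot: [-0.0, 0.973, 0.233, 0.0]
ft_force: [-0.1, 0.5, 0.6]
opening: 43.6
```

Call:
apply_moves([
  [0,0,-0.02],
  [0,0,-0.02],
  [0,0,0],
  [0,0,0],
  [0,0,0],
  [0,0,0],
  [0,0,0],
  [0,0,0],
  [0,0,0],
], gripper=[0.5,0.5,0.5,0.6,0.75,0.85,0.85,0.85,0.85], yaw=[0,0,0,0,0,0,0,0,0])

```text
time: 33.25
eef_pos: [612.0, -220.1, 27.3]
tool_rot: [0.0, 0.973, 0.23, 0.001]
ft_force: [-0.9, -0.3, 6.2]
opening: 23.7
```

```bash
python3 -c "from h import *; st()"
```

```text
t 33.25 pos [ 612.02 -220.09   27.32] jaw deg -63.38 F [-0.91 -0.29  6.22] M [-0.045  0.2    0.04 ] open 23.7 q7 -0.41
```

Call:
apply_moves([
  [0,0,0.03],
  [0,0,0.03],
  [0,0,0.024],
  [-0.0062,0.0347,0],
  [-0.0062,0.0347,0],
  [-0.0062,0.0347,0],
  [-0.0062,0.0347,0],
  [0,0,0],
  [0,0,-0.012],
  [0,0,0],
  [0,0,0],
  [0,0,0],
], gripper=[0.85,0.85,0.85,0.85,0.85,0.85,0.85,0.85,0.85,0.85,0.85,0.85], yaw=[0,0,0,0,0,0,0,0,0,0,0,0])

```text
time: 34.25
eef_pos: [586.2, -82.7, 97.9]
tool_rot: [0.0, 0.973, 0.229, -0.0]
ft_force: [-0.1, -0.5, -0.1]
opening: 23.7
```

```bash
python3 -c "from h import *; st()"
```

```text
t 34.25 pos [586.18 -82.72  97.92] jaw deg -63.51 F [-0.09 -0.5  -0.1 ] M [-0.046  0.181  0.028] open 23.69 q7 -0.66
```

Call:
apply_moves([
  [0.0008,0.0014,0],
  [0,0,-0.003],
  [0,0,-0.003],
  [0,0,0],
  [0,0,0],
], gripper=[0.85,0.85,0.85,0.85,0.85], yaw=[0,0,0,0,0])

```text
time: 34.67
eef_pos: [587.2, -80.4, 91.9]
tool_rot: [0.001, 0.973, 0.23, -0.0]
ft_force: [0.1, -2.9, -1.9]
opening: 23.9
```

Call:
apply_moves([
  [0,0,0],
  [0,0,0],
  [0,0,0],
  [0,0,0],
  [0,0,0],
  [0,0,0],
], gripper=[0.85,0.85,0.85,0.85,0.85,0.85], yaw=[-0.07,-0.07,-0.07,-0.07,-0.07,0])

```text
time: 35.17
eef_pos: [587.0, -79.8, 92.3]
tool_rot: [0.0, 0.998, 0.056, -0.0]
ft_force: [-1.2, -1.7, 2.2]
opening: 23.5
```

Call:
apply_moves([
  [0,0,0],
  [0,0,0],
  [0,0,0],
  [0,0,0],
  [0,0,0],
  [0,0,0],
  [0,0,0],
  [0,0,0],
  [0,0,0],
  [0,0,0],
  [0,0,0],
], gripper=[0.85,0.85,0.85,0.85,0.85,0.85,0.85,0.85,0.85,0.85,0.85], yaw=[0.07,0.07,0.07,0.07,0.07,0.07,0.07,0.07,0.07,0.07,0])

```text
time: 36.08
eef_pos: [587.1, -80.3, 92.5]
tool_rot: [0.0, 0.917, 0.398, -0.0]
ft_force: [-0.4, -2.7, 1.3]
opening: 23.6
```

It looks engaged on first touch (z 91.9 against an expected contact of 94.3, with no load). Lowering to check.

Call:
apply_moves([
  [0,-0.0005,-0.002],
  [0,0,-0.002],
  [0,0,0],
  [0,0,0],
  [0,0,0],
], gripper=[0.85,0.85,0.85,0.85,0.85], yaw=[0,0,0,0,0])

```text
time: 36.5
eef_pos: [587.1, -81.4, 88.2]
tool_rot: [0.001, 0.919, 0.395, -0.0]
ft_force: [-1.1, -5.0, 2.4]
opening: 23.4
```

```bash
python3 -c "from h import *; st()"
```

```text
t 36.5 pos [587.12 -81.41  88.2 ] jaw deg -43.45 F [-1.13 -4.97  2.45] M [-1.287  0.471 -0.106] open 23.42 q7 -0.37
```

Engaged. Pressing home, expected at about 67.3.

Call:
apply_moves([
  [-0.0003,-0.001,-0.002],
  [0,0,-0.002],
  [0,0,-0.002],
  [0,0,-0.002],
  [0,0,-0.002],
  [0,0,-0.002],
  [0,0,-0.002],
  [0,0,-0.002],
  [0,0,-0.002],
  [0,0,-0.002],
  [0,0,-0.002],
  [0,0,-0.002],
  [0,0,0],
  [0,0,0],
  [0,0,0],
], gripper=[0.85,0.85,0.85,0.85,0.85,0.85,0.85,0.85,0.85,0.85,0.85,0.85,0.85,0.85,0.85], yaw=[0,0,0,0,0,0,0,0,0,0,0,0,0,0,0])

```text
time: 37.75
eef_pos: [587.4, -82.2, 66.8]
tool_rot: [0.0, 0.919, 0.395, 0.001]
ft_force: [-8.8, -2.6, 26.5]
opening: 23.5
```

```bash
python3 -c "from h import *; st()"
```

```text
t 37.75 pos [587.44 -82.2   66.78] jaw deg -43.45 F [-8.8  -2.62 26.48] M [-0.611  2.227 -0.05 ] open 23.5 q7 -0.34
```

Call:
apply_moves([
  [0,0,0.002],
  [0,0,0.002],
  [0,0,0],
  [0,0,0],
  [0,0,0],
  [0,0,0],
  [0,0,0],
  [0,0,0],
  [0,0,0],
  [0,0,0],
  [0,0,0],
  [0,0,0],
  [0,0,0],
  [0,0,0],
], gripper=[0.85,0.85,0.85,0.85,0.85,0.85,0.85,0.85,0.85,0.85,0.85,0.85,0.85,0.85], yaw=[0,0,-0.083,-0.083,-0.083,-0.083,-0.083,-0.083,-0.083,-0.083,-0.083,-0.083,-0.02,0])

```text
time: 38.92
eef_pos: [587.3, -80.5, 67.7]
tool_rot: [0.0, 1.0, -0.017, 0.0]
ft_force: [1.5, -0.8, -3.4]
opening: 23.6
```

```bash
python3 -c "from h import *; st()"
```

```text
t 38.92 pos [587.27 -80.48  67.75] jaw deg -91.95 F [ 1.52 -0.85 -3.44] M [-0.377 -0.299  0.047] open 23.6 q7 -1.04
```

Call:
apply_moves([
  [0,0,0],
  [0,0,0],
  [0,0,0],
  [0,0,0],
  [0,0,0.025],
  [0,0,0.03],
  [0,0,0.03],
  [-0.0164,-0.027,0],
  [-0.0164,-0.027,0],
  [-0.0164,-0.027,0],
  [-0.0164,-0.027,0],
  [-0.0164,-0.027,0],
  [-0.0164,-0.027,0],
  [0,0,0],
  [0,0,-0.03],
  [0,0,-0.03],
  [0,0,-0.03],
  [0,0,0],
  [0,0,0],
], gripper=[0.7,0.6,0.5,0.5,0.5,0.5,0.4,0.3,0.2,0.2,0.2,0.2,0.2,0.2,0.2,0.2,0.2,0.2,0.2], yaw=[0,0,0,0,0,0,0,0.087,0.087,0.087,0.087,0.087,0.087,0,0,0,0,0,0])

```text
time: 40.5
eef_pos: [487.5, -242.8, 62.6]
tool_rot: [-0.001, 0.971, 0.241, -0.001]
ft_force: [-0.2, -0.2, -0.2]
opening: 70.2
```

```bash
python3 - <<'E'
from h import *
st(); T0=load('top0'); T=grab('top','t3'); S=grab('side','s3')
# has knob B moved? compare blob centroids
for nm,f,p in(('top',T,(362,229)),('side',S,(376,250))):
    m=(f['img'].max(2)<75).astype(np.uint8); n,l,s,c=cv2.connectedComponentsWithStats(m,connectivity=4)
    print(nm,[(c[i].round(1),s[i,4]) for i in range(1,n) if np.hypot(*(c[i]-p))<30 and s[i,4]>40])
cv2.imwrite('pics/c4.png',np.hstack([cv2.resize(T['img'][140:290,195:395],(400,300)),cv2.resize(S['img'][150:300,240:440],(400,300))])[:,:,::-1])
E
```

```text
t 40.5 pos [ 487.55 -242.79   62.6 ] jaw deg -62.14 F [-0.18 -0.17 -0.22] M [-0.052  0.121 -0.008] open 70.21 q7 -0.27
top []
side [(array([370.4, 258. ]), np.int32(293))]
```

View pics/c4.png

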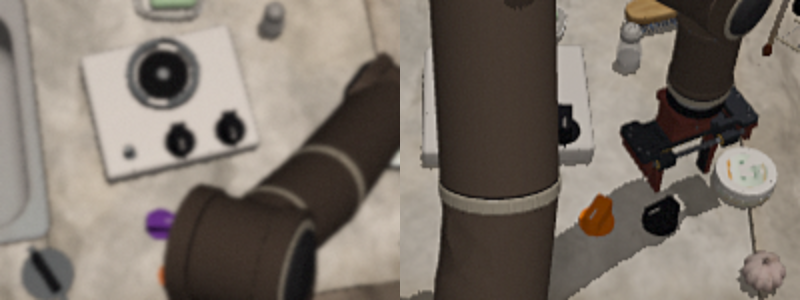

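Knob B has been knocked aside. In the side view it is now at (370.4,258) instead of (376.5,250.4), so I'll re-measure it.

```bash
python3 - <<'E'
from h import *
S=load('s3'); img=S['img'].astype(int); m=(img.max(2)<75).astype(np.uint8); n,l,s,c=cv2.connectedComponentsWithStats(m,connectivity=4)
i=[i for i in range(1,n) if np.hypot(*(c[i]-(370.4,258)))<3][0]; mm=(l==i).astype(np.uint8)
cs=cv2.findContours(mm,cv2.RETR_EXTERNAL,cv2.CHAIN_APPROX_NONE)[0][0]; h=np.zeros_like(mm); cv2.drawContours(h,[cs],-1,1,-1)
w=img.max(2)*h; w[cv2.dilate(1-h,np.ones((3,3)))>0]=0; ys,xs=np.where(w>100); wl=w[ys,xs]
lc=(np.average(xs,weights=wl),np.average(ys,weights=wl)); print(s[i],'c',ray(S,c[i],12)+[1.2,.5,0],'line',lc,ray(S,lc,38))
P=np.array([ray(S,p,38)[:2] for p in zip(xs,ys)],np.float32); l2=cv2.fitLine(P,2,0,.01,.01).ravel(); print('line dir',np.degrees(np.arctan2(l2[1],l2[0])),len(P))
cv2.imwrite('pics/c5.png',cv2.resize(S['img'][235:285,340:410],(700,500),interpolation=cv2.INTER_CUBIC)[:,:,::-1])
E
```

```text
[361 247  19  21 293] c [ 460.24729985 -224.51542284   12.        ] line (np.float64(367.0), np.float64(254.5)) [ 452.2244562  -211.98945679   38.        ]
line dir -56.4524 2
```

View pics/c5.png

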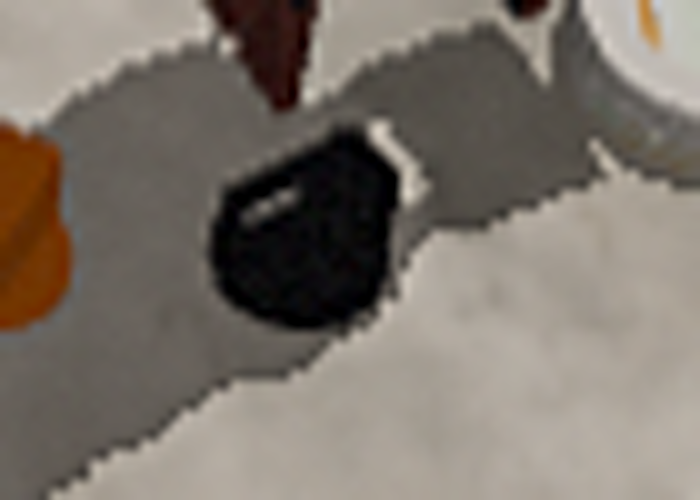

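The crop shows knob B with its line at (270,200) on the left end, so the pointer is at about 120°. Its centre is about (460,-224.5). I'll do the skirt grip there.

Call:
apply_moves([
  [-0.0273,0.0183,0],
  [0,0,0],
  [0,0,0],
  [0,0,-0.02],
  [0,0,-0.014],
  [0,0,-0.0095],
  [0,0,0],
  [0,0,0],
  [0,0,0],
  [0,0,0],
  [0,0,0],
  [0,0,0],
  [0,0,0],
  [0,0,0],
], gripper=[0.2,0.2,0.2,0.2,0.2,0.2,0.2,0.3,0.5,0.6,0.6,0.6,0.6,0.6], yaw=[0.03,0,0,0,0,0,0,0,0,0,0,0,0,0])

```text
time: 41.77
eef_pos: [461.7, -224.8, 20.4]
tool_rot: [0.0, 0.967, 0.256, 0.001]
ft_force: [-0.9, 1.2, 6.9]
opening: 49.9
```

```bash
python3 -c "from h import *; st()"
```

```text
t 41.77 pos [ 461.7  -224.84   20.38] jaw deg -60.39 F [-0.89  1.23  6.87] M [ 0.292  0.417 -0.012] open 49.86 q7 -0.2
```

Call:
apply_moves([
  [0,0,0],
  [0,0,0],
  [0,0,0.025],
  [0,0,0.022],
  [0,0,0],
  [0,0,0],
  [0,0,0],
  [0,0,0],
  [0,0,0],
  [0,0,0],
  [0,0,0],
  [0,0,0],
  [0,0,0],
  [0,0,0],
  [0,0,0],
  [0,0,0],
  [0,0,0],
  [0,0,0],
], gripper=[0.4,0.3,0.3,0.3,0.3,0.4,0.5,0.5,0.5,0.5,0.5,0.5,0.5,0.5,0.5,0.5,0.5,0.5], yaw=[0,0,0,0,-0.121,-0.121,-0.121,-0.121,-0.121,-0.121,-0.121,-0.121,-0.121,-0.121,-0.121,-0.121,-0.119,0])

```text
time: 43.27
eef_pos: [461.2, -224.5, 66.4]
tool_rot: [0.0, 0.863, -0.505, -0.0]
ft_force: [-0.2, 0.3, -0.7]
opening: 43.8
```

Call:
apply_moves([
  [0,0,-0.02],
  [0,0,-0.02],
  [0,0,0],
  [0,0,0],
  [0,0,0],
  [0,0,0],
  [0,0,0],
  [0,0,0],
  [0,0,0],
], gripper=[0.5,0.5,0.5,0.6,0.75,0.85,0.85,0.85,0.85], yaw=[0,0,0,0,0,0,0,0,0])

```text
time: 44.02
eef_pos: [461.7, -225.1, 27.6]
tool_rot: [-0.0, 0.864, -0.503, 0.001]
ft_force: [-1.6, 0.3, 7.2]
opening: 23.8
```

```bash
python3 -c "from h import *; st()"
```

```text
t 44.02 pos [ 461.7  -225.1    27.57] jaw deg -150.39 F [-1.65  0.26  7.24] M [ 0.153  0.463 -0.017] open 23.8 q7 -1.45
```

Call:
apply_moves([
  [0,0,0.035],
  [0,0,0.04],
  [0,0,0.04],
  [0.0091,0.0261,0],
  [0.0091,0.0261,0],
  [0.0091,0.0261,0],
  [0.0091,0.0261,0],
  [0.0091,0.0261,0],
  [0.0091,0.0261,0],
  [0.0091,0.0261,0],
  [0.0091,0.0261,0],
  [0.0091,0.0261,0],
  [0.0091,0.0261,0],
  [0.0091,0.0261,0],
  [0.0091,0.0261,0],
  [0,0,0],
  [0,0,-0.03],
  [0,0,-0.013],
  [0,0,0],
], gripper=[0.85,0.85,0.85,0.85,0.85,0.85,0.85,0.85,0.85,0.85,0.85,0.85,0.85,0.85,0.85,0.85,0.85,0.85,0.85], yaw=[0,0,0,0.124,0.124,0.124,0.124,0.124,0.124,0.124,0.124,0.124,0.124,0.124,0.124,0,0,0,0])

```text
time: 45.6
eef_pos: [568.1, 88.2, 96.0]
tool_rot: [0.0, 0.977, 0.215, -0.003]
ft_force: [-0.2, -0.5, -1.5]
opening: 23.4
```

Call:
apply_moves([
  [0,0,0],
  [0,0,0],
], gripper=[0.85,0.85], yaw=[0,0])

```text
time: 45.77
eef_pos: [570.8, 87.8, 99.4]
tool_rot: [0.0, 0.977, 0.215, 0.0]
ft_force: [0.3, 0.0, -1.4]
opening: 23.6
```

```bash
python3 -c "from h import *; st()"
```

```text
t 45.77 pos [570.78  87.82  99.41] jaw deg -65.21 F [ 0.34  0.03 -1.44] M [-0.028  0.109 -0.006] open 23.59 q7 -0.92
```

On target. I'll lower gently past the expected contact at about 94.6.

Call:
apply_moves([
  [0,0.0002,-0.003],
  [0,0,-0.003],
  [0,0,-0.0015],
  [0,0,0],
  [0,0,0],
], gripper=[0.85,0.85,0.85,0.85,0.85], yaw=[0,0,0,0,0])

```text
time: 46.18
eef_pos: [570.6, 88.1, 91.2]
tool_rot: [0.0, 0.977, 0.215, 0.0]
ft_force: [1.5, -1.9, -3.1]
opening: 23.6
```

```bash
python3 -c "from h import *; st()"
```

```text
t 46.18 pos [570.57  88.13  91.17] jaw deg -65.17 F [ 1.48 -1.92 -3.13] M [-0.493 -0.114 -0.02 ] open 23.62 q7 -0.91
```

Engaged (z 91.2, no load). Pressing home.

Call:
apply_moves([
  [0,0,-0.002],
  [0,0,-0.002],
  [0,0,-0.002],
  [0,0,-0.002],
  [0,0,-0.002],
  [0,0,-0.002],
  [0,0,-0.002],
  [0,0,-0.002],
  [0,0,-0.002],
  [0,0,-0.002],
  [0,0,-0.002],
  [0,0,-0.002],
  [0,0,-0.002],
  [0,0,-0.0015],
  [0,0,0],
  [0,0,0],
  [0,0,0],
], gripper=[0.85,0.85,0.85,0.85,0.85,0.85,0.85,0.85,0.85,0.85,0.85,0.85,0.85,0.85,0.85,0.85,0.85], yaw=[0,0,0,0,0,0,0,0,0,0,0,0,0,0,0,0,0])

```text
time: 47.6
eef_pos: [572.0, 88.3, 66.3]
tool_rot: [-0.0, 0.977, 0.215, 0.002]
ft_force: [-5.8, -3.3, 27.4]
opening: 24.1
```

```bash
python3 -c "from h import *; st()"
```

```text
t 47.6 pos [572.04  88.29  66.34] jaw deg -65.14 F [-5.8  -3.33 27.44] M [-0.913  1.355  0.341] open 24.14 q7 -0.88
```

Call:
apply_moves([
  [0,0,0.002],
  [0,0,0.0025],
  [0,0,0],
  [0,0,0],
  [0,0,0],
  [0,0,0],
  [0,0,0],
  [0,0,0],
  [0,0,0],
  [0,0,0],
  [0,0,0],
  [0,0,0],
  [0,0,0],
  [0,0,0],
  [0,0,0.025],
  [0,0,0.03],
  [0,0,0.03],
  [0,0,0],
], gripper=[0.85,0.85,0.85,0.85,0.85,0.85,0.85,0.85,0.85,0.85,0.7,0.6,0.5,0.5,0.5,0.5,0.5,0.5], yaw=[0,0,-0.078,-0.078,-0.078,-0.078,-0.078,-0.078,0,0,0,0,0,0,0,0,0,0])

```text
time: 49.1
eef_pos: [572.9, 88.4, 158.0]
tool_rot: [-0.001, 1.0, -0.017, 0.003]
ft_force: [0.2, -0.9, 0.1]
opening: 43.9
```

Call:
apply_moves([
  [-0.017,0.016,0],
  [-0.017,0.016,0],
  [-0.017,0.016,0],
  [-0.017,0.016,0],
  [-0.017,0.016,0],
  [-0.017,0.016,0],
  [-0.017,0.016,0],
  [-0.017,0.016,0],
  [-0.017,0.016,0],
  [-0.017,0.016,0],
  [0,0,0],
  [0,0,0],
  [0,0,0],
  [0,0,0],
  [0,0,0],
  [0,0,0],
  [0,0,0],
  [0,0,0],
  [0,0,0],
  [0,0,0],
], gripper=[0.5,0.5,0.5,0.5,0.5,0.5,0.5,0.5,0.5,0.5,0.5,0.5,0.5,0.5,0.5,0.5,0.5,0.5,0.5,0.5], yaw=[0.124,0.124,0.124,0.124,0.124,0.124,0.124,0.124,0.124,0.124,0.124,0.124,0.124,0.124,0.124,0.124,0.124,0.124,0.124,0.124])

```text
time: 50.77
eef_pos: [400.0, 248.6, 152.9]
tool_rot: [-0.0, 0.338, 0.941, -0.0]
ft_force: [-0.9, 0.3, 0.0]
opening: 43.8
```

```bash
python3 - <<'E'
from h import *
st(); T=grab('top','t4'); S=grab('side','s4')
cv2.imwrite('pics/c6.png',np.hstack([cv2.resize(T['img'][150:300,190:340],(400,400),interpolation=cv2.INTER_CUBIC),cv2.resize(S['img'][150:300,205:355],(400,400),interpolation=cv2.INTER_CUBIC)])[:,:,::-1])
img=T['img'].astype(int); m=np.zeros(img.shape[:2],np.uint8); m[258:300,198:242]=(img.max(2)<45)[258:300,198:242]
c=max(cv2.findContours(m,cv2.RETR_EXTERNAL,cv2.CHAIN_APPROX_NONE)[0],key=cv2.contourArea)
pts=np.array([ray(T,p[0],44)[:2] for p in c],np.float32); print('handle',cv2.minAreaRect(pts),cv2.boundingRect(c))
E
```

```text
t 50.77 pos [399.96 248.62 152.95] jaw deg 50.53 F [-0.88  0.35  0.05] M [-0.055 -0.009  0.045] open 43.83 q7 0.37
handle ((370.37939453125, 289.7742614746094), (111.37687683105469, 39.304264068603516), 26.7177677154541) (198, 271, 22, 29)
```

View pics/c6.png

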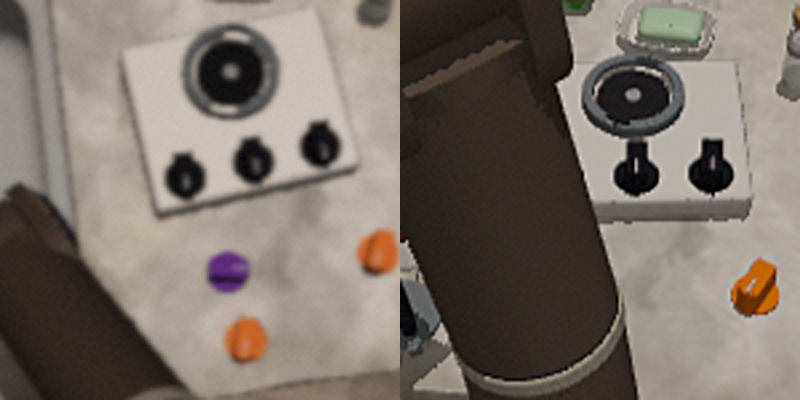

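All three knobs sit on the spindles with their pointers at the front edge, in both halves of the view. The handle mask here is hidden by the arm, so I'll re-check the lid from frame t3 (t=40 s) while turning the jaws to 115.5°.

Call:
apply_moves([
  [0,0,0],
  [0,0,0],
  [0,0,0],
  [0,0,0],
  [0,0,0],
  [0,0,0],
  [0,0,0],
  [0,0,0],
  [0,0,-0.035],
  [0,0,-0.035],
  [0,0,0],
  [0,0,0],
], gripper=[0.5,0.5,0.5,0.5,0.5,0.5,0.5,0.5,0.5,0.5,0.5,0.5], yaw=[0.1134,0.1134,0.1134,0.1134,0.1134,0.1134,0.1134,0.1134,0.1134,0.1134,0,0])

```text
time: 51.87
eef_pos: [399.3, 247.6, 82.3]
tool_rot: [-0.002, -0.214, 0.977, -0.001]
ft_force: [0.1, 0.1, 0.2]
opening: 43.8
```

```bash
python3 - <<'E'
from h import *
st(); T=load('t3')
img=T['img'].astype(int); m=np.zeros(img.shape[:2],np.uint8); m[260:296,203:236]=(img.max(2)<45)[260:296,203:236]
c=max(cv2.findContours(m,cv2.RETR_EXTERNAL,cv2.CHAIN_APPROX_NONE)[0],key=cv2.contourArea)
pts=np.array([ray(T,p[0],44)[:2] for p in c],np.float32); print('handle',cv2.minAreaRect(pts),cv2.boundingRect(c))
m2=((img[:,:,0]<110)&(abs(img[:,:,0]-img[:,:,2])<22)).astype(np.uint8); s=np.zeros_like(m2); s[262:296,203:236]=m2[262:296,203:236]; s=cv2.morphologyEx(s,cv2.MORPH_OPEN,np.ones((5,5)))
c=max(cv2.findContours(s,cv2.RETR_EXTERNAL,cv2.CHAIN_APPROX_NONE)[0],key=cv2.contourArea); print(cv2.boundingRect(c), cv2.minEnclosingCircle(np.array([ray(T,p[0],8)[:2] for p in c],np.float32)))
E
```

```text
t 51.87 pos [399.33 247.58  82.27] jaw deg 114.71 F [0.09 0.1  0.21] M [0.053 0.018 0.021] open 43.81 q7 1.47
handle ((400.95849609375, 247.05177307128906), (69.29134368896484, 12.995800971984863), 26.419052124023438) (211, 267, 14, 19)
(207, 265, 24, 25) ((403.95098876953125, 246.94503784179688), 46.79679489135742)
```

The lid is unchanged. Descending onto the handle.

Call:
apply_moves([
  [0.0019,-0.0004,0],
  [0,0,-0.02],
  [0,0,-0.02],
  [0,0,-0.011],
  [0,0,0],
  [0,0,0],
  [0,0,0],
  [0,0,0],
  [0,0,0],
  [0,0,0],
  [0,0,0],
  [0,0,0],
], gripper=[0.5,0.5,0.5,0.5,0.5,0.5,0.7,0.8,0.9,0.95,0.95,0.95], yaw=[0.014,0,0,0,0,0,0,0,0,0,0,0])

```text
time: 52.87
eef_pos: [402.7, 248.4, 32.7]
tool_rot: [0.0, -0.224, 0.975, 0.0]
ft_force: [-0.8, -1.2, 6.5]
opening: 15.3
```

```bash
python3 -c "from h import *; st()"
```

```text
t 52.87 pos [402.69 248.4   32.69] jaw deg 115.89 F [-0.78 -1.25  6.46] M [-0.151  0.126 -0.021] open 15.28 q7 1.53
```

Call:
apply_moves([
  [0,0,0.03],
  [0,0,0.04],
  [0,0,0.04],
  [0.0269,-0.0213,0],
  [0.0269,-0.0213,0],
  [0.0269,-0.0213,0],
  [0.0269,-0.0213,0],
  [0.0269,-0.0213,0],
  [0.0269,-0.0213,0],
  [0.0269,-0.0213,0],
  [0.0269,-0.0213,0],
  [0.0269,-0.0213,0],
  [0.0269,-0.0213,0],
  [0.0269,-0.0213,0],
  [0,0,0],
  [0,0,0],
  [0,0,0],
  [0,0,0],
], gripper=[0.95,0.95,0.95,0.95,0.95,0.95,0.95,0.95,0.95,0.95,0.95,0.95,0.95,0.95,0.95,0.95,0.95,0.95], yaw=[0,0,0,-0.0685,-0.0685,-0.0685,-0.0685,-0.0685,-0.0685,-0.0685,-0.0685,-0.0685,-0.0685,-0.0685,0,0,0,0])

```text
time: 54.37
eef_pos: [697.4, 15.4, 141.8]
tool_rot: [-0.001, 0.149, 0.989, 0.0]
ft_force: [-0.3, -0.4, -1.1]
opening: 15.7
```

```bash
python3 -c "from h import *; st()"
```

```text
t 54.37 pos [697.39  15.35 141.78] jaw deg 72.83 F [-0.35 -0.4  -1.1 ] M [-0.011 -0.002 -0.005] open 15.73 q7 1.44
```

Call:
apply_moves([
  [0.001,-0.0009,-0.02],
  [0,0,-0.02],
  [0,0,-0.005],
  [0,0,0],
  [0,0,-0.003],
  [0,0,-0.003],
  [0,0,-0.003],
  [0,0,-0.003],
  [0,0,-0.002],
  [0,0,0],
  [0,0,0],
  [0,0,0],
], gripper=[0.95,0.95,0.95,0.95,0.95,0.95,0.95,0.95,0.95,0.95,0.95,0.95], yaw=[0,0,0,0,0,0,0,0,0,0,0,0])

```text
time: 55.37
eef_pos: [699.3, 13.0, 83.3]
tool_rot: [0.0, 0.15, 0.989, 0.0]
ft_force: [-0.5, 0.2, -1.2]
opening: 15.5
```

```bash
python3 -c "from h import *; st()"
```

```text
t 55.37 pos [699.35  13.04  83.28] jaw deg 72.73 F [-0.5   0.22 -1.16] M [ 0.004 -0.027 -0.016] open 15.48 q7 1.46
```

The underside is at about 50.6, so the tabs are through the notches without load. I'll lower onto the seal.

Call:
apply_moves([
  [0,0.0005,-0.002],
  [0,0,-0.002],
  [0,0,-0.001],
  [0,0,0],
  [0,0,0],
], gripper=[0.95,0.95,0.95,0.95,0.95], yaw=[0,0,0,0,0])

```text
time: 55.78
eef_pos: [699.6, 13.6, 78.8]
tool_rot: [0.0, 0.15, 0.989, 0.0]
ft_force: [1.0, 0.4, 4.3]
opening: 15.7
```

```bash
python3 -c "from h import *; st()"
```

```text
t 55.78 pos [699.61  13.57  78.76] jaw deg 72.74 F [1.02 0.35 4.27] M [0.025 0.174 0.024] open 15.65 q7 1.47
```

Seated on the seal with Fz 4.3 N. Twisting clockwise, first half.

Call:
apply_moves([
  [0,0,0],
  [0,0,0],
  [0,0,0],
  [0,0,0],
  [0,0,0],
  [0,0,0],
  [0,0,0],
  [0,0,0],
  [0,0,0],
  [0,0,0],
  [0,0,0],
], gripper=[0.95,0.95,0.95,0.95,0.95,0.95,0.95,0.95,0.95,0.95,0.95], yaw=[-0.06,-0.06,-0.06,-0.06,-0.06,-0.06,-0.06,-0.06,-0.06,-0.06,0])

```text
time: 56.7
eef_pos: [699.8, 13.5, 78.7]
tool_rot: [0.001, 0.437, 0.9, 0.0]
ft_force: [0.4, -0.2, 5.4]
opening: 15.2
```

```bash
python3 -c "from h import *; st()"
```

```text
t 56.7 pos [699.81  13.54  78.67] jaw deg 38.22 F [ 0.38 -0.17  5.38] M [-0.017  0.013 -0.023] open 15.21 q7 0.96
```

Call:
apply_moves([
  [0,0,0],
  [0,0,0],
  [0,0,0],
  [0,0,0],
  [0,0,0],
  [0,0,0],
  [0,0,0],
  [0,0,0],
  [0,0,0],
  [0,0,0],
  [0,0,0],
], gripper=[0.95,0.95,0.95,0.95,0.95,0.95,0.95,0.95,0.95,0.95,0.95], yaw=[-0.06,-0.06,-0.06,-0.06,-0.06,-0.06,-0.06,-0.06,-0.05,0,0])

```text
time: 57.62
eef_pos: [699.3, 13.6, 78.3]
tool_rot: [0.0, 0.655, 0.756, 0.0]
ft_force: [-0.2, 0.4, 4.1]
opening: 15.6
```

```bash
python3 -c "from h import *; st()"
```

```text
t 57.62 pos [699.33  13.6   78.29] jaw deg 8.16 F [-0.17  0.43  4.05] M [-0.053  0.112  0.008] open 15.64 q7 0.51
```

Call:
apply_moves([
  [0,0,0],
  [0,0,0],
  [0,0,0],
  [0,0,0],
  [0,0,0],
  [0,0,0],
], gripper=[0.95,0.95,0.95,0.95,0.95,0.95], yaw=[-0.03,-0.03,-0.03,-0.02,0,0])

```text
time: 58.12
eef_pos: [698.7, 13.7, 78.1]
tool_rot: [-0.0, 0.695, 0.719, -0.0]
ft_force: [-3.2, -0.7, 4.3]
opening: 15.5
```

```bash
python3 -c "from h import *; st()"
```

```text
t 58.12 pos [698.69  13.66  78.12] jaw deg 1.88 F [-3.21 -0.67  4.32] M [-0.081  0.656  0.688] open 15.53 q7 0.42
```

The torque rose to 0.69 Nm, so the lid is against the stop. Releasing, rising and moving aside to look.

Call:
apply_moves([
  [0,0,0],
  [0,0,0],
  [0,0,0],
  [0,0,0],
  [0,0,0.02],
  [0,0,0.035],
  [0,0,0.035],
  [-0.02,0.033,0],
  [-0.02,0.033,0],
  [-0.02,0.033,0],
  [-0.02,0.033,0],
  [-0.02,0.033,0],
  [-0.02,0.033,0],
  [-0.02,0.033,0],
  [-0.02,0.033,0],
  [-0.02,0.033,0],
  [-0.02,0.033,0],
  [-0.02,0.033,0],
  [-0.02,0.033,0],
  [0,0,0],
], gripper=[0.9,0.8,0.6,0.5,0.5,0.5,0.5,0.5,0.5,0.5,0.5,0.5,0.5,0.5,0.5,0.5,0.5,0.5,0.5,0.5], yaw=[0,0,0,0,0,0,0,0,0,0,0,0,0,0,0,0,0,0,0,0])

```text
time: 59.78
eef_pos: [453.2, 418.5, 166.8]
tool_rot: [-0.002, 0.692, 0.722, -0.0]
ft_force: [-0.5, 0.7, 0.8]
opening: 44.1
```

```bash
python3 - <<'E'
from h import *
st(); T=grab('top','t5'); S=grab('side','s5')
cv2.imwrite('pics/c7.png',np.hstack([cv2.resize(T['img'][150:250,225:325],(400,400),interpolation=cv2.INTER_CUBIC),cv2.resize(S['img'][155:255,245:345],(400,400),interpolation=cv2.INTER_CUBIC)])[:,:,::-1])
for nm,f in(('top',T),('side',S)):
    img=f['img'].astype(int); p=proj(f,[698,14,84]); m=np.zeros(img.shape[:2],np.uint8); cv2.circle(m,(int(p[0]),int(p[1])),16,1,-1); m=((img.max(2)<45)&(m>0)).astype(np.uint8)
    c=max(cv2.findContours(m,cv2.RETR_EXTERNAL,cv2.CHAIN_APPROX_NONE)[0],key=cv2.contourArea)
    print(nm,'handle',cv2.minAreaRect(np.array([ray(f,q[0],82)[:2] for q in c],np.float32)))
E
```

```text
t 59.78 pos [453.18 418.46 166.82] jaw deg 2.38 F [-0.52  0.69  0.83] M [-0.03   0.09   0.039] open 44.09 q7 -0.32
top handle ((695.3026123046875, 17.580398559570312), (24.2143497467041, 68.52395629882812), 3.6328535079956055)
side handle ((689.6206665039062, 15.3299560546875), (51.42304992675781, 68.8064956665039), 3.3768205642700195)
```

View pics/c7.png

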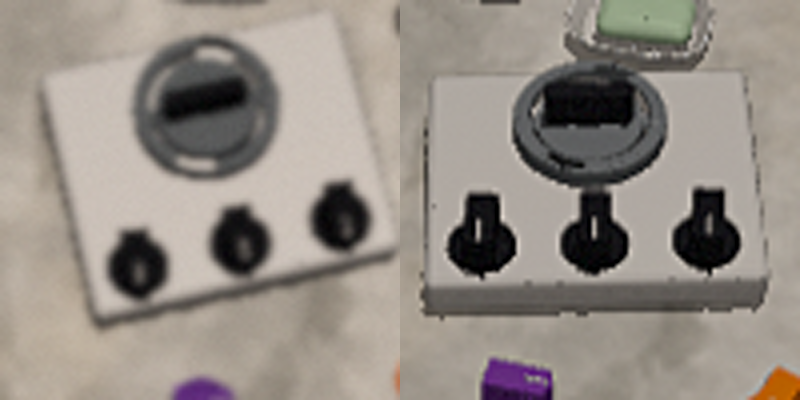

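The last view (top half and side half) shows the lid centred in the collar with its handle parallel to the spindle row (3.5° against the base's 5.3°). All three knobs sit flat with their lines pointing at the front marks, and the arm is clear. Handing in.

```bash
python3 -c "
from h import *
print(ctrl.job_done()); st()"
```

```text
the job is handed in; nothing more can be done
None
the job is handed in; nothing more can be done
```

I fitted all three black knobs and turned them to off, then locked the lid against its stop and handed the job in at about 60 s; no verdict was reported.

**Knobs:** Each one was centred by gripping its skirt, then regripped across the bar. I pressed each until it bottomed out, with 24–27 N at the wrist and the tool within about 1 mm of the expected height. Each was then turned clockwise to about 6° past nominal off, which is within the play. The middle spindle took a search by touch. One knob was knocked aside at about 40 s, so I measured it again before fetching it.

**Lid:** It passed the notches without load, rested on the seal and was twisted clockwise until the torque rose to 0.69 Nm at the stop.

**Last checks:**
- **Final pictures:** The three knobs sit flat with their pointers at the front marks. The lid is centred with its handle within about 2–3° of the spindle row. The arm is clear of everything.
- **Collar position:** The camera put the collar's centre about 3 mm further back than the fitted spindles implied. The lid ended between the two estimates, within the 5 mm tolerance of either.
- **Missing torque reading:** The 0.1–0.3 Nm twisting torque never showed in the wrist readings. Only the stop did, so how far the lid is pressed into the seal rests on the stop torque and the tool height.
- **Knob height:** The pictures cannot show the knobs' height above the base to 2 mm. That rests on the tool heights and press forces.
- **Spindle grip:** The fingers closed straight through the spindle, so my first idea of finding the flats by gripping did not work.

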